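# Seat the rocking lens bars in the carrier and lock the keeper

## Task

Swing the keeper bar of the black carrier tray wide open, away from the tray. Turn each half-cylinder lens bar that rocks on the bench over onto its flat side and set it flat side down in the tray, one in each space between the ridges, lying parallel to the ridges and centred under the line of the bar; then swing the keeper bar fully shut past its click stop over the lenses. There are two or three lens bars; leave the bottle and the jar undisturbed.

Things in the scene. Friction and masses are not known exactly. Their poses are not given: they have to be found in the camera images.
- lens0_c (a point): half-cylinder lens bar, grey plastic, radius 30 mm, 64 mm long, about 110 g; a heavy steel rail 15 mm wide is let flush into the 60 x 64 mm flat face along one long edge. Point: 15 mm above the middle of the flat face. Axes: y along its length, z from flat face to rounded back (up when it lies flat side down), x across, to the rail edge. Grip it by its D-shaped ends, 64 mm apart. May be absent
- lens1_c (a point): a lens bar like lens0, same point and axes. All lens bars start rocking on their rounded backs, rail low, flat face steep (leaning about 20 deg past upright, facing slightly up, roughly towards the robot; some tens of degrees of yaw), the cylinder axis (middle of the flat face) 30 mm above the bench. May be absent
- lens2_c (a point): a lens bar like lens0, same point and axes. A lens bar turned about its length so that the flat face goes under, 41 deg or more from its rest, stands on the rail edge and topples onto its flat side by itself when let go; turned less, it rolls back. May be absent
- tray: fixed black open-sided carrier tray: plate 300 x 84 mm, 8 mm thick, with four aluminium cross ridges 12 mm high, 8 mm thick, 66 mm long, 78 mm pitch, leaving three bays 70 mm wide. Origin under the plate's centre, on the bench. x along the tray from hinge post (45 mm high) to detent post (32 mm high), each 137 mm from the centre; y across it, along the ridges; z up. The keeper opens to the +y side
- bay0 (a point): bay 0 of the tray (0 nearest the hinge): centre of the bay's floor, 8 mm above the bench; a lens bar seated there has its length along the tray's y axis, 5 mm free on either side
- bay1 (a point): bay 1 of the tray (0 nearest the hinge): centre of the bay's floor, 8 mm above the bench; a lens bar seated there has its length along the tray's y axis, 5 mm free on either side
- bay2 (a point): bay 2 of the tray (0 nearest the hinge): centre of the bay's floor, 8 mm above the bench; a lens bar seated there has its length along the tray's y axis, 5 mm free on either side
- keeper (a joint): keeper bar angle, rad: 0 fully shut along the middle of the tray, growing as it swings level to the tray's +y side, end stop 1.75; from 1.2 on it is wide open, clear of the bays. Stays where left (under 1 N at the peg). A spring detent clicks over between 0.06 and 0.02 and takes about 4 N at the peg; beyond it, at 0 to 0.02, the bar is home against its stop
- keeper_peg (a point): upright black round peg on the free end of the aluminium keeper bar, 16 mm thick, from 56 to 102 mm above the bench, 274 mm from the hinge; the point is on its axis, 80 mm up. The bar is 14 mm wide, 10 mm thick, its underside 46 mm above the bench, 8 mm above the backs of lens bars lying flat in the tray; a lens that is not flat blocks it
- keeper_hinge (a point): on the keeper's upright hinge axis, at the bar's mid-height, 51 mm above the bench
- wash_bottle: bystander: white bottle with cap, 64 mm thick, 150 mm tall; origin at its foot
- swab_jar: bystander: glass jar with steel cap, 68 mm thick, 85 mm tall; origin at its foot

How it is judged (in metres and radians):
On the way, in this order (a step that is already met when the one before it is completed fails the run):
1. the keeper bar is swung wide open (value of joint keeper above 1.1 rad), for 0.2 s.
2. every lens bar lies flat side down in a bay of its own, with the keeper still open ((horizontal distance between lens0_c and bay0 below 0.015 m or horizontal distance between lens0_c and bay1 below 0.015 m or horizontal distance between lens0_c and bay2 below 0.015 m) and angle between each of lens0_c, lens1_c, lens2_c's own z axis and vertical below 0.12 rad and angle between the y axis of each of lens0_c, lens1_c, lens2_c and the y axis of tray, either way round below 0.2 rad and z of lens0_c in the frame of tray between 0.018 and 0.027 m and (horizontal distance between lens1_c and bay0 below 0.015 m or horizontal distance between lens1_c and bay1 below 0.015 m or horizontal distance between lens1_c and bay2 below 0.015 m) and z of lens1_c in the frame of tray between 0.018 and 0.027 m and (horizontal distance between lens2_c and bay0 below 0.015 m or horizontal distance between lens2_c and bay1 below 0.015 m or horizontal distance between lens2_c and bay2 below 0.015 m) and z of lens2_c in the frame of tray between 0.018 and 0.027 m and value of joint keeper above 0.3 rad), for 0.2 s.
At the end, for the whole second after the job is handed in: every lens bar present lies flat side down (within 7 deg) on the floor of a bay, one to a bay, its centre within 15 mm (level) of the bay's centre and its length within 11 deg of the ridges' direction; the keeper bar is shut past its detent (under 0.022 rad); the bottle and jar stand where they were ((horizontal distance between lens0_c and bay0 below 0.015 m or horizontal distance between lens0_c and bay1 below 0.015 m or horizontal distance between lens0_c and bay2 below 0.015 m) and angle between each of lens0_c, lens1_c, lens2_c's own z axis and vertical below 0.12 rad and angle between the y axis of each of lens0_c, lens1_c, lens2_c and the y axis of tray, either way round below 0.2 rad and z of lens0_c in the frame of tray between 0.018 and 0.027 m and (horizontal distance between lens1_c and bay0 below 0.015 m or horizontal distance between lens1_c and bay1 below 0.015 m or horizontal distance between lens1_c and bay2 below 0.015 m) and z of lens1_c in the frame of tray between 0.018 and 0.027 m and (horizontal distance between lens2_c and bay0 below 0.015 m or horizontal distance between lens2_c and bay1 below 0.015 m or horizontal distance between lens2_c and bay2 below 0.015 m) and z of lens2_c in the frame of tray between 0.018 and 0.027 m and value of joint keeper below 0.022 rad); the robot touches nothing.
It fails at once if the bottle is knocked aside or tipped (distance of wash_bottle from where it was at the start of the episode above 0.03 m or angle between wash_bottle's own z axis and vertical above 0.4 rad).
It fails at once if the jar is knocked aside or tipped (distance of swab_jar from where it was at the start of the episode above 0.03 m or angle between swab_jar's own z axis and vertical above 0.4 rad).
Of lens0, lens1, lens2 only 2 to 3 are there at a start; the rules pass over those that are not, and their reading is None.
At some moment in a run one of lens0, lens1, lens2 may be knocked a few centimetres aside while the robot is not near it.
Once in a run the grip may slacken for a moment while it holds something.
It also fails if it takes over 210 s, if anything falls off the work surface, if the arm or the gripper's body presses on something with over 40 N, if the wrist force passes 120 N, or if a joint passes its speed limit or range.

## Robot

A 7-joint arm with a two-finger parallel gripper is mounted at the origin on the work surface. World frame = base frame: x ahead of the robot, y to its left, z up, the work surface at z = 0. Lengths are in m, angles in degrees, forces in N, time in s.
With the tool pointing down it reaches from about 0.425 to 0.875 m from the base axis. Payload 4.7 kg.
Tool frame: the origin (TCP) lies midway between the tips of the shut fingers; the grasp point (between the pads) lies env.grip_point_offset behind it (env.grip_point_offset is the distance from the TCP to the grasp point, in m); z points along the fingers, y is the line along which they close (so a half turn about z gives the same grasp; the last joint's range is limited). The gripper opens to 87 mm and grips with 3 to 60 N. Pads are 19 mm wide; open, the fingers measure 117 mm over their backs; the gripper's body (75 mm by 190 mm) begins 51 mm behind the grasp point.
Start: joints at [-74.135, 18.392, -4.016, 83.108, 1.295, 78.541, -3.26], TCP at [0.169, 0.628, 0.223] pointing down, gripper open.
Joint ranges: [-163.93, 163.93], [-17.29, 119.83], [-79.2, 71.16], [3.27, 140.29], [-89.18, 269.18], [5.43, 117.66], [-154.24, 154.24]. Speed limits (degrees/s): [147.25, 147.25, 180, 180, 180, 180, 180].

## Interface

Orientations are given as [roll, pitch, yaw] about the fixed x, y, z axes, in that order (R = Rz(yaw) Ry(pitch) Rx(roll)).
In Python, from cell import env gives the robot as it stands.
- The arm moves only by the shell command python3 -m creep 'ROWS' [FORCE]. ROWS is a JSON object of lists of equal length, an entry for each row: "translation": the shift along the tool's x, y, z in units of 0.08 m (1.0 is 0.08 m), a list of three; "turn": the turn, a rotation vector about the tool's x, y, z in units of 180 degrees (1.0 is 180 degrees), a list of three; "grip": the opening, from 0 (shut) to 1 (fully open). In form: {"translation": [[x, y, z], ...], "turn": [[ax, ay, az], ...], "grip": [grip, ...]}. A call has 1 to 5 rows; each row shifts and turns the commanded pose from where the row before left it, along the tool's axes as they then stand; what a row does not reach is not made up. A row lasts 1/8 s, in which the tool goes at most 62.5 mm and 10.7 degrees, less where a joint would pass 70% of its speed; a pose out of reach is approached as far as the arm can. A call with a number of a shift or a turn outside -1 to 1 is refused whole. A call with a gripper value outside its range is refused whole. The fingers move at their own pace and stop on an object; FORCE is the grip in N (left out, the last holds). Time passes only in rows, so rows that do not move let the fingers close. It gives the time, the measured TCP pose, the force, the opening and the grip force at its end, in the units of the state.
- env.get_obs(): the state, without advancing time (a new reading comes with each control period).
- env.read_camera(name): name is "scene" or "top"; returns a dict with "frame" (480x640x3 uint8, red, green, blue), "z_map" (480x640 float32, m along the optical axis (not along the pixel's ray), 0 where there is no reading), "K" (3x3 intrinsics, pixels), "D" ([k1, k2, p1, p2, k3] as OpenCV has them; the pictures are not rectified), "rvec" (rotation vector, rad) and "tvec" (3), from world to camera coordinates, as OpenCV has them. Camera axes: x right, y down, z forward; pixel columns grow to the right and rows downward; lengths in m; the calibration is good to about 2 mm. A picture is of the moment at which its call begins.
- env.sign_off(): hands the job in; it is judged then, once.
The state is a dict: "time_s": time; "qpos": joint angles; "joint_velocities": joint speeds; "effort": joint torques, N m; "tool_pos": TCP position; "tool_rot": TCP orientation; "force": force on the tool from outside, world axes, zero at the start; "wrist_torque": the same for the moment, N m; "grip_width": finger opening in m; "grasp_force": force on a finger pad.
Only numpy, scipy, OpenCV 4.12 (cv2) and the standard library are available. Lean on these libraries where they do the work, as an engineer would, in place of code of your own. Each camera call takes 0.05 s, during which the arm holds its last target. There are 200 camera calls.

## Working session

There is one attempt and no reset: what is moved stays moved. The work goes in short steps, Python scripts to look and compute and a shell command to move; the robot and the scene stay as the last step left them, time stands still between calls to the robot, and variables do not carry over. Pictures are saved under pics/ and viewed, at most 14 in all, crops included, and the job is handed in when it is done.

```bash
ls; mkdir -p pics
cat > h.py <<'E'
import numpy as np, cv2, json
from cell import env
from scipy.spatial.transform import Rotation as Ro
def cam(n):
    c=env.read_camera(n); c['R']=cv2.Rodrigues(np.array(c['rvec'],float))[0]; c['t']=np.array(c['tvec'],float).ravel(); return c
def save(c,f): cv2.imwrite(f,c['frame'][:,:,::-1])
def ray(c,uv):
    p=cv2.undistortPoints(np.array(uv,float).reshape(-1,1,2),np.array(c['K']),np.array(c['D'])).reshape(-1,2)
    d=np.c_[p,np.ones(len(p))]; return -c['R'].T@c['t'], d@c['R']
def plane(c,uv,z):
    o,d=ray(c,uv); return o+d*((z-o[2])/d[:,2])[:,None]
def cloud(c):
    v,u=np.mgrid[0:480,0:640]; o,d=ray(c,np.c_[u.ravel(),v.ravel()])
    return (o+d*c['z_map'].reshape(-1,1)).reshape(480,640,3)
E
python3 - <<'E'
from h import *
o=env.get_obs(); print(o); print(env.grip_point_offset)
for n in('scene','top'):
    c=cam(n); save(c,f'pics/{n}0.png'); print(n,-c['R'].T@c['t'],c['R'][2])
E
```

```text
pics
{'time_s': 0.0, 'qpos': array([-74.13631564,  18.43900862,  -4.01385707,  83.17294814,
         1.29418256,  78.54088984,  -3.26143671]), 'joint_velocities': array([ 0.09134848, -0.01264265, -0.03569922,  0.0382329 , -0.06905239,
        0.0150649 , -0.01754658]), 'effort': array([ 9.98440737e-04, -4.91306984e+01, -4.03451370e-01, -3.12521625e+01,
       -6.40251744e-02,  4.38611617e-02,  1.82257322e-04]), 'tool_pos': array([0.16876556, 0.6271505 , 0.22147898]), 'tool_rot': array([-1.79892341e+02,  5.40031862e-03,  1.64942838e+02]), 'force': array([-0.41702374,  0.42870432,  0.01225138]), 'wrist_torque': array([0.00191813, 0.01212366, 0.00933031]), 'grasp_force': 0.0, 'grip_width': 0.08743067737753378}
0.0187
scene [0.96519274 0.61835922 1.04944159] [-0.30146394 -0.53846846 -0.78687433]
top [ 0.34665238 -0.02678193  1.14731579] [ 0.22719973 -0.01400484 -0.97374748]
```

View pics/scene0.png

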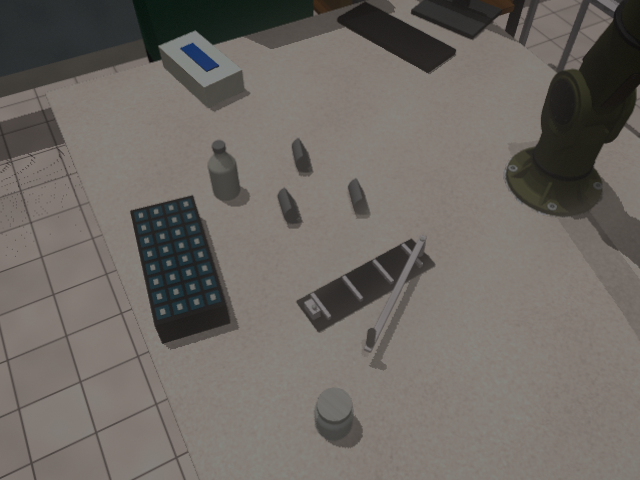

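View pics/top0.png

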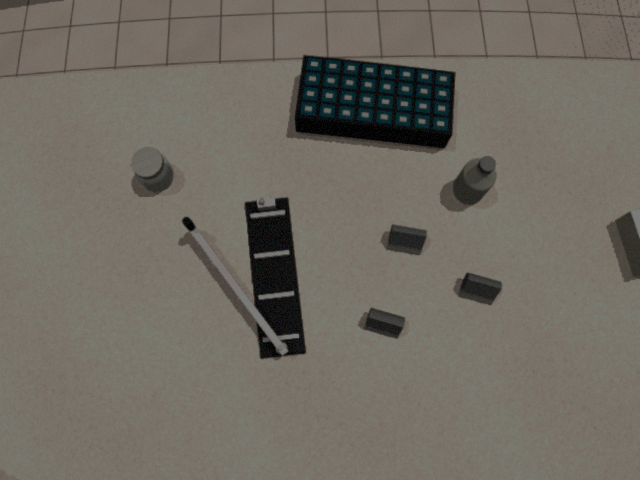

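Top view: three lenses near (407,238), (480,287) and (385,322). The hinge is at (282,350), the peg at (188,222), the tray between x pixels 247 and 303, the bottle at (475,180) and the jar at (153,170). The scene view agrees.

```bash
cat >> h.py <<'E'
def lenses(c, boxes):
    P=cloud(c); out=[]
    for (u,v) in boxes:
        s=P[v-28:v+28,u-32:u+32].reshape(-1,3); s=s[(s[:,2]>0.012)&(s[:,2]<0.075)]
        r=cv2.minAreaRect(s[:,:2].astype(np.float32)); out.append((s,r))
    return out
E
python3 - <<'E'
from h import *
c=cam('top'); P=cloud(c)
hsv=cv2.cvtColor(c['frame'],cv2.COLOR_RGB2GRAY)
m=(hsv<25).astype(np.uint8); m[:, :235]=0; m[:190]=0; m[:,310:]=0
m=cv2.morphologyEx(m,cv2.MORPH_CLOSE,np.ones((15,15)))
n,l,st,ce=cv2.connectedComponentsWithStats(m); i=1+st[1:,4].argmax(); print(st[i])
v,u=np.where(l==i); X=plane(c,np.c_[u,v],0.008)
r=cv2.minAreaRect(X[:,:2].astype(np.float32)); print('tray',r)
print('table z',np.median(P[400:470,100:500,2]))
# keeper
Q=P[205:360,175:300].reshape(-1,3); b=Q[(Q[:,2]>0.04)&(Q[:,2]<0.13)]
print('keeper z pct',np.percentile(b[:,2],[5,50,95])); 
pk=b[b[:,2]>0.075]; print('peg pts',len(pk),pk.mean(0),pk[:,2].max())
bb=b[(b[:,2]>0.047)&(b[:,2]<0.062)]; print('bar rect',cv2.minAreaRect(bb[:,:2].astype(np.float32)), cv2.fitLine(bb[:,:2].astype(np.float32),2,0,.01,.01).ravel())
for s,r in lenses(c,[(407,238),(480,287),(385,322)]):
    print('lens',len(s),r,np.percentile(s[:,2],[2,50,98]))
    t=s[s[:,2]>0.05]; print('  top edge',t.mean(0),cv2.minAreaRect(t[:,:2].astype(np.float32)))
for n,(u,v) in dict(bottle=(486,163),jar=(148,160)).items():
    s=P[v-50:v+50,max(u-50,0):u+50].reshape(-1,3); s=s[s[:,2]>0.02]; print(n,np.median(s,0),s[:,2].max())
c=cam('scene');P=cloud(c)
for (u,v) in [(301,155),(358,197),(288,206)]:
    s=P[v-22:v+22,u-18:u+18].reshape(-1,3); s=s[(s[:,2]>0.012)&(s[:,2]<0.075)]
    print('scene lens',len(s),cv2.minAreaRect(s[:,:2].astype(np.float32)),s[:,2].max())
E
```

```text
[ 246  198   59  160 6473]
tray ((0.544628918170929, 0.043992117047309875), (0.295241117477417, 0.08082190901041031), 5.014986038208008)
table z -0.0009070030920375061
keeper z pct [0.05077937 0.05489188 0.09158247]
peg pts 94 [0.63026619 0.19040794 0.09568298] 0.1048844591590945
bar rect ((0.5147457718849182, 0.10793808102607727), (0.28584638237953186, 0.014986398629844189), 35.27376937866211) [0.81528485 0.57906014 0.51079357 0.10489926]
lens 751 ((0.6046823263168335, -0.2054366171360016), (0.06381168961524963, 0.03746049851179123), 77.29840850830078) [0.01318116 0.04351881 0.057912  ]
  top edge [ 0.60733224 -0.20513601  0.05436072] ((0.6080104112625122, -0.20600184798240662), (0.06296395510435104, 0.016717182472348213), 77.44564819335938)
lens 804 ((0.505094051361084, -0.33634236454963684), (0.06694581359624863, 0.03917662426829338), 70.44762420654297) [0.01350984 0.04311891 0.05812081]
  top edge [ 0.50911151 -0.33650118  0.05412646] ((0.509619951248169, -0.33788543939590454), (0.06451158225536346, 0.0164017416536808), 71.09212493896484)
lens 752 ((0.4497283101081848, -0.15522004663944244), (0.06361737102270126, 0.0368630513548851), 71.60970306396484) [0.01383199 0.04652242 0.05958918]
  top edge [ 0.45166506 -0.15581862  0.05468298] ((0.45234131813049316, -0.15596899390220642), (0.06277474015951157, 0.01798183098435402), 71.16914367675781)
bottle [ 0.69955377 -0.31880282  0.08910922] 1.147315791351127
jar [0.74173284 0.26470352 0.08109972] 1.147315791351127
scene lens 386 ((0.5092196464538574, -0.3344281315803528), (0.07004502415657043, 0.03547345846891403), 72.49685668945312) 0.05969236338132433
scene lens 433 ((0.4563870429992676, -0.15442509949207306), (0.06947710365056992, 0.03654852509498596), 71.91541290283203) 0.05904166209961259
scene lens 442 ((0.6068192720413208, -0.20535409450531006), (0.0726134181022644, 0.03536500036716461), 77.48632049560547) 0.0637096380114438
```

```bash
cat >> h.py <<'E'
def T(yaw,tilt=0): # tilt about tool y after yaw
    return Ro.from_euler('xyz',[180,0,yaw],degrees=True)*Ro.from_rotvec([0,tilt,0],degrees=True)
def now():
    o=env.get_obs(); return np.array(o['tool_pos']),Ro.from_euler('xyz',o['tool_rot'],degrees=True)
def rows(wps,grip,start=None,step=0.055):
    p,R=start or now()
    for q,S in wps:
        q=np.array(q,float); rv=(R.inv()*S).as_rotvec(); n=max(1,int(np.ceil(max(np.linalg.norm(q-p)/step,np.degrees(np.linalg.norm(rv))/10.2))))
        print(f'-> {np.round(q,3)} n={n} turn/row {np.round(rv/np.pi/n,3).tolist()}')
        print('  ',[[round(float(x),2) for x in (R*Ro.from_rotvec(rv*k/n)).inv().apply((q-p)/n)/0.08] for k in range(n)])
        p,R=q,S
E
python3 - <<'E'
from h import *
h=np.array([.4085,.032]); 
A=lambda d,z:np.r_[h+.274*np.array([np.cos(np.radians(d)),np.sin(np.radians(d))]),z]
rows([(A(35.5,.2),T(58)),(A(35.5,.069),T(58))]+[(A(d,.069),T(58)) for d in np.arange(43,88.1,7.5)]+[(A(88,.2),T(58))],0)
E
```

```text
-> [0.632 0.191 0.2  ] n=12 turn/row [-0.0, 0.0, 0.05]
   [[-0.58, -0.31, 0.02], [-0.63, -0.22, 0.02], [-0.65, -0.12, 0.02], [-0.66, -0.02, 0.02], [-0.66, 0.09, 0.02], [-0.64, 0.19, 0.02], [-0.6, 0.28, 0.02], [-0.55, 0.37, 0.02], [-0.48, 0.45, 0.02], [-0.41, 0.52, 0.02], [-0.32, 0.58, 0.02], [-0.23, 0.62, 0.02]]
-> [0.632 0.191 0.069] n=3 turn/row [0.0, 0.0, 0.0]
   [[0.0, -0.0, 0.55], [0.0, -0.0, 0.55], [0.0, -0.0, 0.55]]
-> [0.609 0.219 0.069] n=1 turn/row [0.0, 0.0, 0.0]
   [[0.14, -0.42, -0.0]]
-> [0.583 0.243 0.069] n=1 turn/row [0.0, 0.0, 0.0]
   [[0.09, -0.44, -0.0]]
-> [0.554 0.264 0.069] n=1 turn/row [0.0, 0.0, 0.0]
   [[0.03, -0.45, -0.0]]
-> [0.522 0.281 0.069] n=1 turn/row [0.0, 0.0, 0.0]
   [[-0.03, -0.45, -0.0]]
-> [0.489 0.294 0.069] n=1 turn/row [0.0, 0.0, 0.0]
   [[-0.09, -0.44, -0.0]]
-> [0.454 0.302 0.069] n=1 turn/row [0.0, 0.0, 0.0]
   [[-0.14, -0.42, -0.0]]
-> [0.418 0.306 0.069] n=1 turn/row [0.0, 0.0, 0.0]
   [[-0.2, -0.4, -0.0]]
-> [0.418 0.306 0.2  ] n=3 turn/row [0.0, 0.0, 0.0]
   [[0.0, 0.0, -0.55], [0.0, 0.0, -0.55], [0.0, 0.0, -0.55]]
```

```bash
z='[0,0,0.05]'
python3 -m creep '{"translation":[[-0.58,-0.31,0.02],[-0.63,-0.22,0.02],[-0.65,-0.12,0.02],[-0.66,-0.02,0.02],[-0.66,0.09,0.02]],"turn":[[0,0,0.05],[0,0,0.05],[0,0,0.05],[0,0,0.05],[0,0,0.05]],"grip":[0.5,0.5,0.5,0.5,0.5]}' 10
python3 -m creep '{"translation":[[-0.64,0.19,0.02],[-0.6,0.28,0.02],[-0.55,0.37,0.02],[-0.48,0.45,0.02],[-0.41,0.52,0.02]],"turn":[[0,0,0.05],[0,0,0.05],[0,0,0.05],[0,0,0.05],[0,0,0.05]],"grip":[0.45,0.45,0.45,0.45,0.45]}'
python3 -m creep '{"translation":[[-0.32,0.58,0.02],[-0.23,0.62,0.02],[0,0,0],[0,0,0]],"turn":[[0,0,0.05],[0,0,0.05],[0,0,0],[0,0,0]],"grip":[0.45,0.45,0.45,0.45]}'
python3 - <<'E'
from h import *
print(env.get_obs()['qpos'])
c=cam('top'); save(c,'pics/a.png')
print(now()[0], now()[1].as_euler('xyz',degrees=True))
h=np.array([.4085,.032]);d=35.5
rows([(np.r_[h+.274*np.array([np.cos(np.radians(d)),np.sin(np.radians(d))]),.069],T(58))],0)
E
```

```text
time_s: 0.82
tool_pos: [0.3624, 0.4442, 0.2145]
tool_rot: [180.0, -0.0, 119.7]
force: [0.2, 1.1, -0.2]
grip_width: 0.0474
grasp_force: 0.0
time_s: 1.45
tool_pos: [0.553, 0.2604, 0.2065]
tool_rot: [-180.0, -0.0, 74.7]
force: [0.8, 0.7, 0.5]
grip_width: 0.039
grasp_force: 0.0
time_s: 1.95
tool_pos: [0.6276, 0.1882, 0.2029]
tool_rot: [-179.9, 0.0, 57.0]
force: [-0.1, -0.1, -0.7]
grip_width: 0.0393
grasp_force: 0.0
[-40.58180017  20.81180815  28.06742595  84.82959885  -9.92506846
  76.87917078 -44.8202653 ]
[0.62719587 0.18927441 0.20304874] [-1.79921471e+02 -1.27840956e-02  5.70810186e+01]
-> [0.632 0.191 0.069] n=3 turn/row [-0.0, -0.0, -0.002]
   [[0.02, 0.01, 0.56], [0.02, 0.01, 0.56], [0.02, 0.01, 0.56]]
```

```bash
python3 -m creep '{"translation":[[0.02,0.01,0.56],[0.02,0.01,0.56],[0,0,0.56],[0,0,0]],"turn":[[0,0,0],[0,0,0],[0,0,0],[0,0,0]],"grip":[0.45,0.45,0.45,0.45]}'
python3 -m creep '{"translation":[[0.14,-0.42,0],[0.09,-0.44,0],[0.03,-0.45,0],[-0.03,-0.45,0],[-0.09,-0.44,0]],"turn":[[0,0,0],[0,0,0],[0,0,0],[0,0,0],[0,0,0]],"grip":[0.45,0.45,0.45,0.45,0.45]}'
python3 -m creep '{"translation":[[-0.14,-0.42,0],[-0.2,-0.4,0],[0,0,0],[0,0,0]],"turn":[[0,0,0],[0,0,0],[0,0,0],[0,0,0]],"grip":[0.45,0.45,0.6,0.6]}'
python3 -m creep '{"translation":[[0,0,-0.55],[0,0,-0.55],[0,0,-0.55],[0,0,0]],"turn":[[0,0,0],[0,0,0],[0,0,0],[0,0,0]],"grip":[0.6,0.6,1,1]}'
python3 - <<'E'
from h import *
c=cam('top'); P=cloud(c)
# keeper bar points
b=P[(P[...,2]>.047)&(P[...,2]<.062)&(P[...,1]>.0)&(P[...,1]<.33)&(P[...,0]>.3)&(P[...,0]<.6)]
print(len(b),cv2.minAreaRect(b[:,:2].astype(np.float32)))
save(c,'pics/b.png'); cv2.imwrite('pics/b2.png',cv2.resize(c['frame'][150:390,60:380,::-1],None,fx=2,fy=2))
for s,r in lenses(c,[(407,238),(480,287),(385,322)]): print(r,np.percentile(s[:,2],98))
E
```

```text
time_s: 2.5
tool_pos: [0.627, 0.1909, 0.0652]
tool_rot: [-179.7, 0.3, 57.1]
force: [-0.4, 0.1, -0.2]
grip_width: 0.0393
grasp_force: 0.0
time_s: 3.12
tool_pos: [0.4899, 0.2978, 0.0721]
tool_rot: [179.9, -0.3, 57.1]
force: [1.2, 1.0, -0.0]
grip_width: 0.039
grasp_force: 0.3
time_s: 3.62
tool_pos: [0.4213, 0.309, 0.071]
tool_rot: [179.9, -0.2, 57.0]
force: [0.5, -0.1, -0.5]
grip_width: 0.049
grasp_force: 0.0
time_s: 4.12
tool_pos: [0.4235, 0.3092, 0.2059]
tool_rot: [179.9, -0.5, 56.8]
force: [-0.6, 0.3, -0.6]
grip_width: 0.0651
grasp_force: 0.0
1277 ((0.4158537983894348, 0.16792695224285126), (0.29754266142845154, 0.015165506862103939), 87.36930084228516)
((0.604045033454895, -0.20511049032211304), (0.06350940465927124, 0.03694726899266243), 77.57901763916016) 0.05898833539252596
((0.5048967003822327, -0.33624112606048584), (0.06614290177822113, 0.0367785282433033), 71.70117950439453) 0.05870745182372674
((0.45111915469169617, -0.1555071473121643), (0.0632905662059784, 0.03740984573960304), 71.19622802734375) 0.05892745224743281
```

View pics/b2.png

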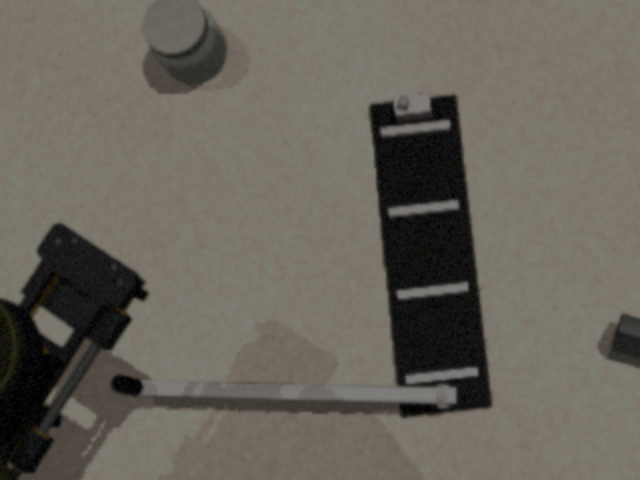

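Keeper is open to about 82° from shut (1.44 rad): peg at (127,384), hinge (445,395), and the four ridges are clearly visible. Next, a check of the gripper body's shape before I tilt it.

Run:
```python
from h import *
f=cv2.imread('pics/b.png'); cv2.imwrite('pics/b3.png',cv2.resize(f[200:440,0:200],None,fx=2.4,fy=2.4))
c=cam('top'); P=cloud(c); g=c['frame'].astype(int).sum(2)
# ridges: bright, z~.02 within tray
m=((g>260)&(P[...,0]>.41)&(P[...,0]<.69)&(abs(P[...,1]-.045)<.045)&(P[...,2]<.027)).astype(np.uint8); m[:,310:]=0;m[:,:235]=0
n,l,st,ce=cv2.connectedComponentsWithStats(m)
for i in range(1,n):
    if 60<st[i,4]<600:
        v,u=np.where(l==i); print(st[i],cv2.minAreaRect(plane(c,np.c_[u,v],.02)[:,:2].astype(np.float32)))
p,R=now(); print('A/C above');rows([((0.52,-.05,.2),T(0)),((.452,-.156,.12),T(-18.7))],0)
```

```text
[289 202   9  74 280] ((0.6130332946777344, 0.003605315927416086), (0.14086481928825378, 0.011599700897932053), 2.4978604316711426)
[250 210  35   8 142] ((0.6617922186851501, 0.053930554538965225), (0.008234336040914059, 0.06485981494188309), 4.634868621826172)
[254 250  35   8 141] ((0.5844334363937378, 0.04763571918010712), (0.007980762049555779, 0.06386544555425644), 4.613959789276123)
[250 270  10  74 276] ((0.4867044687271118, 0.08687248080968857), (0.13554760813713074, 0.01417134702205658), 5.9803667068481445)
[259 291  35   8 137] ((0.507240891456604, 0.04002666845917702), (0.0071602691896259785, 0.06332582235336304), 4.600827217102051)
[263 334  36   8 144] ((0.4291682839393616, 0.033643074333667755), (0.007187978830188513, 0.06440029293298721), 5.367438316345215)
A/C above
-> [ 0.52 -0.05  0.2 ] n=7 turn/row [-0.0, -0.0, 0.045]
   [[-0.44, 0.5, 0.0], [-0.36, 0.55, 0.0], [-0.28, 0.6, 0.0], [-0.19, 0.63, 0.0], [-0.1, 0.65, 0.0], [-0.01, 0.66, 0.0], [0.08, 0.66, 0.0]]
-> [ 0.452 -0.156  0.12 ] n=3 turn/row [0.0, -0.0, 0.035]
   [[-0.28, 0.44, 0.33], [-0.23, 0.47, 0.33], [-0.18, 0.49, 0.33]]
```

View pics/b3.png

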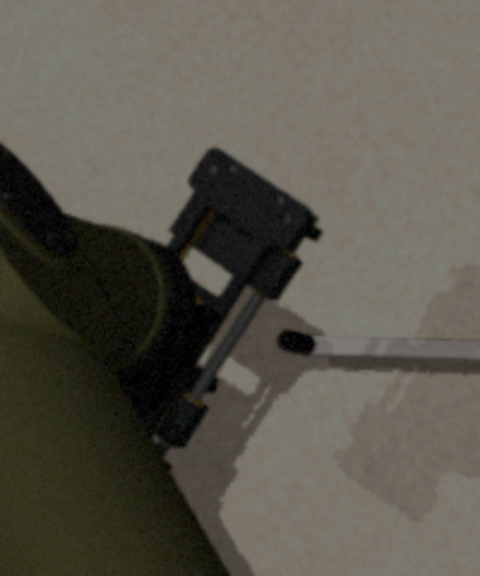

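```bash
python3 -m creep '{"translation":[[-0.44,0.5,0],[-0.36,0.55,0],[-0.28,0.6,0],[-0.19,0.63,0],[-0.1,0.65,0]],"turn":[[0,0,0.045],[0,0,0.045],[0,0,0.045],[0,0,0.045],[0,0,0.045]],"grip":[1,1,1,1,1]}' 40
python3 -m creep '{"translation":[[-0.01,0.66,0],[0.08,0.66,0],[-0.28,0.44,0.33],[-0.23,0.47,0.33],[-0.18,0.49,0.33]],"turn":[[0,0,0.045],[0,0,0.045],[0,0,0.035],[0,0,0.035],[0,0,0.035]],"grip":[1,1,1,1,1]}'
python3 -m creep '{"translation":[[0,0,0],[0,0,0]],"turn":[[0,0,0],[0,0,0]],"grip":[1,1]}'
python3 - <<'E'
from h import *
print(env.get_obs()['qpos'])
c=cam('scene'); P=cloud(c)
rows([((.452,-.156,.010),T(-18.7)),((.452,-.156,.13),T(-18.7)),((.60,-.08,.13),T(5)),((.60,-.08,.13),T(5,70))],0)
save(c,'pics/c.png'); cv2.imwrite('pics/c2.png',cv2.resize(c['frame'][80:320,220:540,::-1],None,fx=2,fy=2))
E
```

```text
time_s: 4.85
tool_pos: [0.4911, 0.0515, 0.1997]
tool_rot: [180.0, 0.1, 16.1]
force: [0.1, -0.8, 0.3]
grip_width: 0.0874
grasp_force: 0.0
time_s: 5.48
tool_pos: [0.4509, -0.1559, 0.1199]
tool_rot: [179.9, 0.1, -18.9]
force: [0.9, -0.1, -0.3]
grip_width: 0.0871
grasp_force: 0.0
time_s: 5.72
tool_pos: [0.4527, -0.1542, 0.1214]
tool_rot: [180.0, 0.0, -18.6]
force: [0.2, -0.0, 0.4]
grip_width: 0.0871
grasp_force: 0.0
[-34.12388482   1.17121691  50.89389516 115.55969408  -0.99680734
  63.7411638  -91.43653555]
-> [ 0.452 -0.156  0.01 ] n=3 turn/row [0.0, -0.0, 0.0]
   [[-0.0, 0.01, 0.47], [-0.0, 0.01, 0.47], [-0.0, 0.01, 0.47]]
-> [ 0.452 -0.156  0.13 ] n=3 turn/row [0.0, 0.0, 0.0]
   [[-0.0, 0.0, -0.5], [-0.0, 0.0, -0.5], [-0.0, 0.0, -0.5]]
-> [ 0.6  -0.08  0.13] n=4 turn/row [0.0, 0.0, -0.033]
   [[0.36, -0.37, -0.0], [0.4, -0.33, -0.0], [0.43, -0.29, -0.0], [0.46, -0.24, -0.0]]
-> [ 0.6  -0.08  0.13] n=7 turn/row [0.0, 0.056, -0.0]
   [[0.0, 0.0, 0.0], [0.0, 0.0, 0.0], [0.0, 0.0, 0.0], [0.0, 0.0, 0.0], [0.0, 0.0, 0.0], [0.0, 0.0, 0.0], [0.0, 0.0, 0.0]]
```

View pics/c2.png

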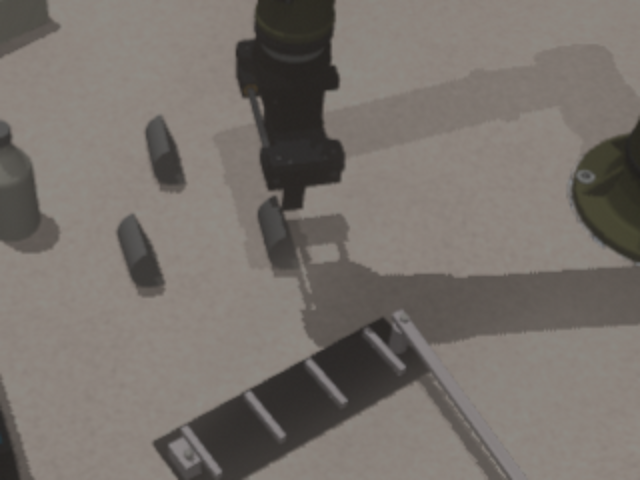

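The gripper hangs above the nearest lens (278,230) with one finger at (293,195). Descend and grip.

```bash
python3 -m creep '{"translation":[[0,0.01,0.47],[0,0.01,0.47],[0,0,0.45],[0,0,0],[0,0,0]],"turn":[[0,0,0],[0,0,0],[0,0,0],[0,0,0],[0,0,0]],"grip":[1,1,1,1,0.6]}' 40
python3 -m creep '{"translation":[[0,0,0],[0,0,0],[0,0,-0.3],[0,0,-0.6],[0,0,-0.6]],"turn":[[0,0,0],[0,0,0],[0,0,0],[0,0,0],[0,0,0]],"grip":[0.5,0.5,0.5,0.5,0.5]}'
python3 -m creep '{"translation":[[0.36,-0.37,0],[0.4,-0.33,0],[0.43,-0.29,0],[0.46,-0.24,0],[0,0,0]],"turn":[[0,0,-0.033],[0,0,-0.033],[0,0,-0.033],[0,0,-0.033],[0,0,0]],"grip":[0.5,0.5,0.5,0.5,0.5]}'
python3 -c "
from h import *
print(env.get_obs()['qpos'])"
```

```text
time_s: 6.4
tool_pos: [0.4536, -0.1558, 0.0118]
tool_rot: [-180.0, -0.1, -18.6]
force: [0.4, 0.1, 0.7]
grip_width: 0.0825
grasp_force: 0.0
time_s: 7.02
tool_pos: [0.4518, -0.156, 0.132]
tool_rot: [-180.0, 0.0, -18.7]
force: [0.4, 0.9, -0.0]
grip_width: 0.0636
grasp_force: 40.0
time_s: 7.65
tool_pos: [0.6022, -0.0777, 0.1303]
tool_rot: [180.0, -0.0, 5.4]
force: [0.3, -0.3, -1.1]
grip_width: 0.064
grasp_force: 40.0
[-32.99920433  21.18533836  46.65029504  97.60249734 -16.4245937
  68.2826023  -66.73725451]
```

Gripped (64 mm). Now I tilt it 70° in the air.

```bash
python3 -m creep '{"translation":[[0,0,0],[0,0,0],[0,0,0],[0,0,0],[0,0,0]],"turn":[[0,0.056,0],[0,0.056,0],[0,0.056,0],[0,0.056,0],[0,0.056,0]],"grip":[0.5,0.5,0.5,0.5,0.5]}'
python3 -m creep '{"translation":[[0,0,0],[0,0,0],[0,0,0],[0,0,0]],"turn":[[0,0.056,0],[0,0.056,0],[0,0,0],[0,0,0]],"grip":[0.5,0.5,0.5,0.5]}'
python3 - <<'E'
from h import *
print(env.get_obs()['qpos'])
p,R=now(); print('tool z',R.as_matrix()[:,2],'tilt',np.degrees(np.arccos(-R.as_matrix()[2,2])))
g=p-R.as_matrix()[:,2]*.0187; print('grasp',g)
c=cam('scene'); cv2.imwrite('pics/d.png',cv2.resize(c['frame'][100:340,220:540,::-1],None,fx=2,fy=2))
P=cloud(c)
s=P.reshape(-1,3); s=s[(np.linalg.norm(s-g,axis=1)<.05)]; print(len(s),s.min(0),s.max(0))
E
```

```text
time_s: 8.28
tool_pos: [0.596, -0.0719, 0.1331]
tool_rot: [-177.8, -44.1, 5.2]
force: [0.8, 1.7, 0.1]
grip_width: 0.0634
grasp_force: 40.0
time_s: 8.78
tool_pos: [0.6055, -0.0552, 0.1519]
tool_rot: [-175.9, -49.8, 5.3]
force: [0.1, -0.1, -0.5]
grip_width: 0.064
grasp_force: 40.0
[-42.53399002 -15.07504741  53.19237531 137.21132476 -52.07815908
   9.16408883 -19.30921895]
tool z [ 0.75164461  0.14110568 -0.64429773] tilt 49.886957941265855
grasp [ 0.59139892 -0.05782984  0.16395271]
1156 [ 0.56124512 -0.10460089  0.12998702] [ 0.6194213  -0.01392147  0.19433053]
```

View pics/d.png

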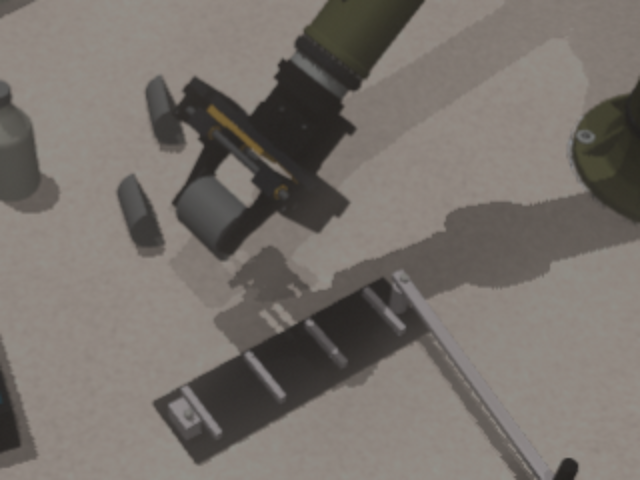

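Lens is held with its back up-left at (210,215). The arm hit joint limits at 50° of tilt, so I move further out and finish the turn there.

Run:
```python
from h import *
p,R=now()
def G(g,yaw,t): S=T(yaw,t); return (np.array(g)+S.apply([0,0,.0187]),S)
rows([G((.72,-.07,.10),5,50),G((.72,-.07,.10),5,68)],0)
```

```text
-> [ 0.734 -0.069  0.088] n=3 turn/row [-0.008, 0.0, 0.0]
   [[0.14, 0.15, 0.57], [0.14, 0.13, 0.57], [0.14, 0.12, 0.57]]
-> [ 0.737 -0.068  0.093] n=2 turn/row [-0.0, 0.05, 0.0]
   [[0.04, -0.0, -0.01], [0.04, -0.0, -0.0]]
```

```bash
python3 -m creep '{"translation":[[0.14,0.15,0.57],[0.14,0.13,0.57],[0.14,0.12,0.57],[0,0,0]],"turn":[[-0.008,0,0],[-0.008,0,0],[-0.008,0,0],[0,0,0]],"grip":[0.5,0.5,0.5,0.5]}'
python3 -m creep '{"translation":[[0.04,0,0],[0.04,0,0],[0,0,0],[0,0,0]],"turn":[[0,0.05,0],[0,0.05,0],[0,0,0],[0,0,0]],"grip":[0.5,0.5,0.5,0.5]}'
cat >> h.py <<'E'
def G(g,yaw,t): S=T(yaw,t); return (np.array(g)+S.apply([0,0,.0187]),S)
def st():
    o=env.get_obs(); p,R=now(); M=R.as_matrix(); print('q',np.round(o['qpos'],1),'tilt %.1f'%np.degrees(np.arccos(-M[2,2])),'grasp',np.round(p-M[:,2]*.0187,4))
E
python3 - <<'E'
from h import *
st()
rows([G((.72,-.07,.10),5,68),G((.72,-.07,.033),5,68)],0)
c=cam('scene'); cv2.imwrite('pics/e.png',cv2.resize(c['frame'][80:320,180:500,::-1],None,fx=2,fy=2))
E
```

```text
time_s: 9.32
tool_pos: [0.6621, -0.0625, 0.1248]
tool_rot: [-179.2, -47.8, 6.6]
force: [-0.2, -0.1, -1.8]
grip_width: 0.0638
grasp_force: 40.0
time_s: 9.82
tool_pos: [0.6659, -0.0758, 0.198]
tool_rot: [178.1, -56.3, 10.2]
force: [-0.4, -0.1, -0.6]
grip_width: 0.0639
grasp_force: 40.0
q [-51.3 -12.4  62.6 132.5 -88.1   8.9  19. ] tilt 56.3 grasp [ 0.6505 -0.078   0.2084]
-> [ 0.737 -0.068  0.093] n=3 turn/row [-0.005, 0.022, 0.005]
   [[-0.2, 0.01, 0.49], [-0.23, 0.0, 0.48], [-0.26, -0.0, 0.46]]
-> [ 0.737 -0.068  0.026] n=2 turn/row [0.0, 0.0, 0.0]
   [[-0.39, -0.0, 0.16], [-0.39, -0.0, 0.16]]
```

View pics/e.png

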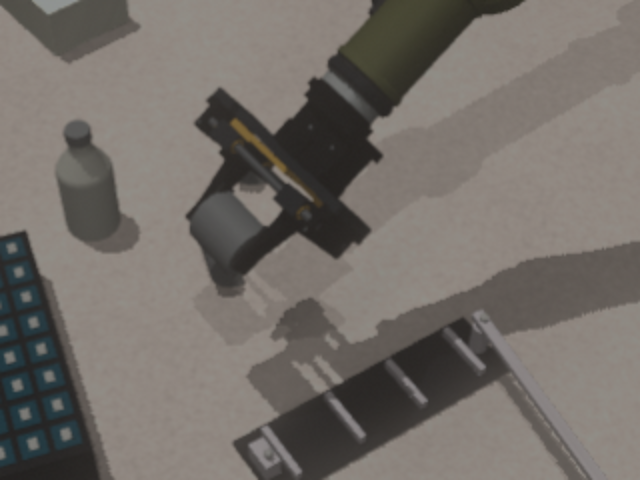

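Run:
```python
from h import *
rows([G((.67,-.055,.12),8,55),G((.67,-.055,.05),8,55)],0,step=.03)
```

```text
-> [ 0.685 -0.053  0.109] n=4 turn/row [0.0, -0.002, 0.002]
   [[-0.19, -0.07, 0.21], [-0.19, -0.07, 0.21], [-0.19, -0.07, 0.21], [-0.19, -0.07, 0.21]]
-> [ 0.685 -0.053  0.039] n=3 turn/row [0.0, 0.0, 0.0]
   [[-0.24, -0.0, 0.17], [-0.24, -0.0, 0.17], [-0.24, -0.0, 0.17]]
```

```bash
python3 -m creep '{"translation":[[-0.19,-0.07,0.21],[-0.19,-0.07,0.21],[-0.19,-0.07,0.21],[-0.19,-0.07,0.21],[0,0,0]],"turn":[[0,0,0],[0,0,0],[0,0,0],[0,0,0],[0,0,0]],"grip":[0.5,0.5,0.5,0.5,0.5]}'
python3 - <<'E'
from h import *
st()
rows([G((.67,-.055,.05),8,58)],0,step=.025)
E
```

```text
time_s: 10.5
tool_pos: [0.6419, -0.0648, 0.1616]
tool_rot: [179.7, -54.1, 10.0]
force: [0.8, -0.3, -0.8]
grip_width: 0.0637
grasp_force: 40.0
q [-60.4 -17.1  71.  135.5 -89.1   5.5  23.9] tilt 54.1 grasp [ 0.627  -0.0673  0.1726]
-> [ 0.686 -0.053  0.04 ] n=6 turn/row [-0.001, 0.004, 0.001]
   [[-0.15, -0.01, 0.22], [-0.15, -0.01, 0.22], [-0.15, -0.01, 0.22], [-0.16, -0.01, 0.22], [-0.16, -0.01, 0.22], [-0.16, -0.01, 0.22]]
```

```bash
python3 -m creep '{"translation":[[0,0,0],[0,0,0],[0,0,0],[0,0,0],[0,0,0]],"turn":[[0,-0.055,0],[0,-0.055,0],[0,-0.055,0],[0,-0.055,0],[0,-0.055,0]],"grip":[0.5,0.5,0.5,0.5,0.5]}'
python3 - <<'E'
from h import *
st()
rows([G((.68,-.06,.15),5,0)],0,step=.05)
E
```

```text
time_s: 11.12
tool_pos: [0.6621, -0.0421, 0.2054]
tool_rot: [-179.4, -33.7, 13.2]
force: [1.0, 2.3, 0.3]
grip_width: 0.0639
grasp_force: 40.0
q [-22.6  -0.9  30.6 114.3 -20.2  36.5 -55.3] tilt 33.8 grasp [ 0.652  -0.0446  0.221 ]
-> [ 0.68  -0.06   0.131] n=4 turn/row [-0.004, -0.047, 0.011]
   [[-0.09, 0.07, 0.22], [-0.06, 0.07, 0.23], [-0.02, 0.07, 0.23], [0.01, 0.06, 0.24]]
```

Run:
```python
from h import *
rows([G((.71,-.06,.07),5,30)],0,step=.05)
```

```text
-> [ 0.719 -0.059  0.054] n=4 turn/row [-0.007, -0.005, 0.01]
   [[-0.13, 0.1, 0.48], [-0.12, 0.09, 0.49], [-0.11, 0.08, 0.49], [-0.1, 0.08, 0.49]]
```

```bash
python3 -m creep '{"translation":[[-0.13,0.1,0.48],[-0.12,0.09,0.49],[-0.11,0.08,0.49],[-0.1,0.08,0.49],[0,0,0]],"turn":[[-0.007,-0.005,0.01],[-0.007,-0.005,0.01],[-0.007,-0.005,0.01],[-0.007,-0.005,0.01],[0,0,0]],"grip":[0.5,0.5,0.5,0.5,0.5]}'
python3 - <<'E'
from h import *
st()
rows([G((.71,-.06,.05),5,58)],0,step=.05)
E
```

```text
time_s: 11.75
tool_pos: [0.7193, -0.0567, 0.0507]
tool_rot: [-179.9, -30.1, 5.0]
force: [-0.8, -0.8, -0.7]
grip_width: 0.064
grasp_force: 40.0
q [-20.1  19.3  28.6 112.5 -36.2  24.3 -50.3] tilt 30.1 grasp [ 0.71   -0.0576  0.0669]
-> [ 0.726 -0.059  0.04 ] n=3 turn/row [-0.0, 0.052, -0.0]
   [[0.0, 0.01, 0.05], [-0.01, 0.01, 0.05], [-0.02, 0.01, 0.05]]
```

```bash
python3 -m creep '{"translation":[[-0.1,0,-0.3],[-0.1,0,-0.2],[0,0,0],[0,0,0],[0,0,0]],"turn":[[0,-0.055,0],[0,-0.055,0],[0,-0.055,0],[0,-0.055,0],[0,-0.055,0]],"grip":[0.5,0.5,0.5,0.5,0.5]}'
python3 -m creep '{"translation":[[0,0,0],[0,0,0],[0,0,0]],"turn":[[0,-0.055,0],[0,-0.055,0],[0,0,0]],"grip":[0.5,0.5,0.5]}'
python3 - <<'E'
from h import *
st()
rows([G((.66,-.06,.12),5,0)],0,step=.05)
rows([G((.66,-.06,.028),5,0)],0,G((.66,-.06,.12),5,0))
E
```

```text
time_s: 12.38
tool_pos: [0.6908, -0.06, 0.0879]
tool_rot: [-180.0, 18.9, 5.0]
force: [0.9, -0.2, -0.2]
grip_width: 0.064
grasp_force: 40.0
time_s: 12.75
tool_pos: [0.6897, -0.0594, 0.0766]
tool_rot: [-179.4, 38.8, 5.4]
force: [-1.5, -0.3, -1.9]
grip_width: 0.0635
grasp_force: 40.0
q [ -5.5  63.9  18.8  38.5  -9.5 117.5 -77.3] tilt 38.8 grasp [ 0.7014 -0.0585  0.0912]
-> [ 0.66  -0.06   0.101] n=4 turn/row [-0.001, 0.054, 0.0]
   [[-0.12, -0.01, -0.0], [-0.12, -0.01, -0.02], [-0.11, -0.01, -0.04], [-0.1, -0.01, -0.06]]
-> [ 0.66  -0.06   0.009] n=2 turn/row [0.0, 0.0, 0.0]
   [[0.0, -0.0, 0.58], [0.0, -0.0, 0.58]]
```

```bash
python3 -m creep '{"translation":[[-0.12,-0.01,0],[-0.12,-0.01,-0.02],[-0.11,-0.01,-0.04],[-0.1,-0.01,-0.06],[0,0,0]],"turn":[[0,0.054,0],[0,0.054,0],[0,0.054,0],[0,0.054,0],[0,0,0]],"grip":[0.5,0.5,0.5,0.5,0.5]}'
python3 -m creep '{"translation":[[0,0,0.58],[0,0,0.5],[0,0,0],[0,0,0],[0,0,0]],"turn":[[0,0,0],[0,0,0],[0,0,0],[0,0,0],[0,0,0]],"grip":[0.5,0.5,0.5,0.5,0.5]}'
python3 - <<'E'
from h import *
st(); rows([G((.66,-.06,.031),5,0)],0)
E
```

```text
time_s: 13.38
tool_pos: [0.6523, -0.0625, 0.1111]
tool_rot: [-179.8, -0.2, 4.6]
force: [-0.6, 0.3, -1.0]
grip_width: 0.0638
grasp_force: 40.0
time_s: 14.0
tool_pos: [0.6613, -0.0599, 0.0246]
tool_rot: [-180.0, -0.5, 4.9]
force: [0.4, -0.5, -0.6]
grip_width: 0.0638
grasp_force: 40.0
q [-12.   29.4  19.5  93.6 -11.2  58.4 -74.2] tilt 0.5 grasp [ 0.6612 -0.0599  0.0433]
-> [ 0.66  -0.06   0.012] n=1 turn/row [-0.0, -0.003, -0.0]
   [[-0.02, 0.0, 0.15]]
```

```bash
python3 -m creep '{"translation":[[0,0,0.15],[0,0,0],[0,0,0],[0,0,0],[0,0,0]],"turn":[[0,0,0],[0,0,0],[0,0,0],[0,0,0],[0,0,0]],"grip":[0.5,0.5,0.8,1,1]}'
python3 -m creep '{"translation":[[0,0,-0.5],[0,0,-0.7],[-0.4,0,-0.4],[-0.4,0,0],[0,0,0]],"turn":[[0,0,0],[0,0,0],[0,0,0],[0,0,0],[0,0,0]],"grip":[1,1,1,1,1]}'
cat >> h.py <<'E'
def find(c,lo=.012,hi=.075):
    P=cloud(c); m=((P[...,2]>lo)&(P[...,2]<hi)&(P[...,0]>.38)&(P[...,0]<.77)&(P[...,1]<.0)&(P[...,1]>-.42)).astype(np.uint8)
    n,l,s,_=cv2.connectedComponentsWithStats(m)
    for i in range(1,n):
        if s[i,4]>250:
            q=P[l==i]; print(s[i].tolist(),cv2.minAreaRect(q[:,:2].astype(np.float32)),'z98 %.3f'%np.percentile(q[:,2],98))
E
python3 - <<'E'
from h import *
st()
for n in('top','scene'):
    c=cam(n); find(c); save(c,f'pics/f_{n}.png')
E
```

```text
time_s: 14.62
tool_pos: [0.6588, -0.0593, 0.0092]
tool_rot: [-179.9, -0.2, 5.0]
force: [0.0, 0.2, 0.3]
grip_width: 0.0813
grasp_force: 0.0
time_s: 15.25
tool_pos: [0.5933, -0.0657, 0.1378]
tool_rot: [-179.9, -0.2, 4.9]
force: [0.4, 0.5, -0.0]
grip_width: 0.0865
grasp_force: 0.0
q [-14.5  15.4  21.6  98.1  -6.2  67.5 -76.3] tilt 0.2 grasp [ 0.5932 -0.0657  0.1565]
[454, 170, 34, 34, 404] ((0.6906283497810364, -0.32418373227119446), (0.06348053365945816, 0.028898322954773903), 47.07805633544922) z98 0.073
[388, 227, 38, 25, 618] ((0.6037695407867432, -0.20480239391326904), (0.06300521641969681, 0.03556450083851814), 78.35420989990234) z98 0.059
[460, 274, 42, 29, 791] ((0.5050304532051086, -0.33674219250679016), (0.06661203503608704, 0.036122389137744904), 72.3158950805664) z98 0.059
[209, 168, 31, 31, 532] ((0.7133901119232178, -0.3191443383693695), (0.03623497858643532, 0.06579086929559708), 73.9350357055664) z98 0.073
[279, 187, 22, 35, 445] ((0.6076589822769165, -0.20233315229415894), (0.0694543793797493, 0.03546300157904625), 78.53473663330078) z98 0.058
[282, 242, 30, 36, 508] ((0.6632311940193176, -0.05968977138400078), (0.03394103795289993, 0.06794603914022446), 6.305624008178711) z98 0.058
```

Run:
```python
from h import *
a=G((.661,-.06,.12),5.5,-32);b=G((.661,-.06,.029),5.5,-32)
rows([a,b],0)
rows([G((.661,-.06,.10),5.5,-32),G((.70,-.06,.10),5.5,48)],0,b)
rows([G((.70,-.06,.035),5.5,48)],0,G((.70,-.06,.10),5.5,48))
```

```text
-> [ 0.651 -0.061  0.104] n=4 turn/row [-0.0, -0.045, -0.001]
   [[0.17, 0.0, 0.1], [0.19, 0.0, 0.08], [0.2, 0.0, 0.05], [0.2, 0.0, 0.02]]
-> [ 0.651 -0.061  0.013] n=2 turn/row [0.0, 0.0, 0.0]
   [[0.3, -0.0, 0.48], [0.3, -0.0, 0.48]]
-> [ 0.651 -0.061  0.084] n=2 turn/row [0.0, 0.0, 0.0]
   [[-0.24, 0.0, -0.38], [-0.24, 0.0, -0.38]]
-> [ 0.714 -0.059  0.087] n=8 turn/row [0.0, 0.056, -0.0]
   [[0.08, 0.01, -0.06], [0.09, 0.01, -0.04], [0.09, 0.01, -0.03], [0.1, 0.01, -0.01], [0.1, 0.01, 0.01], [0.09, 0.01, 0.03], [0.09, 0.01, 0.04], [0.08, 0.01, 0.06]]
-> [ 0.714 -0.059  0.022] n=2 turn/row [0.0, 0.0, 0.0]
   [[-0.3, -0.0, 0.27], [-0.3, -0.0, 0.27]]
```

```bash
python3 -m creep '{"translation":[[0.17,0,0.1],[0.19,0,0.08],[0.2,0,0.05],[0.2,0,0.02],[0,0,0]],"turn":[[0,-0.045,0],[0,-0.045,0],[0,-0.045,0],[0,-0.045,0],[0,0,0]],"grip":[1,1,1,1,1]}' 40
python3 -m creep '{"translation":[[0.3,0,0.48],[0.3,0,0.48],[0,0,0],[0,0,0]],"turn":[[0,0,0],[0,0,0],[0,0,0],[0,0,0]],"grip":[1,1,1,1]}'
python3 - <<'E'
from h import *
st(); rows([G((.661,-.06,.029),5.5,-32)],0)
E
```

```text
time_s: 15.98
tool_pos: [0.6502, -0.0587, 0.0924]
tool_rot: [-179.8, 33.1, 5.2]
force: [-1.5, 1.0, -0.7]
grip_width: 0.087
grasp_force: 0.0
time_s: 16.48
tool_pos: [0.6518, -0.0603, 0.0173]
tool_rot: [-179.9, 32.0, 5.0]
force: [-0.4, -0.0, 0.2]
grip_width: 0.087
grasp_force: 0.0
q [ -9.1  54.5  19.8  60.4  -9.7  98.8 -76.5] tilt 32.0 grasp [ 0.6616 -0.0595  0.0331]
-> [ 0.651 -0.061  0.013] n=1 turn/row [-0.002, -0.0, -0.002]
   [[0.02, 0.01, 0.05]]
```

```bash
python3 -m creep '{"translation":[[0.02,0,0.05],[0,0,0],[0,0,0],[0,0,0]],"turn":[[0,0,0],[0,0,0],[0,0,0],[0,0,0]],"grip":[1,0.6,0.5,0.5]}' 45
python3 -m creep '{"translation":[[-0.24,0,-0.38],[-0.24,0,-0.38],[0.08,0.01,-0.06],[0.09,0.01,-0.04],[0.09,0.01,-0.03]],"turn":[[0,0,0],[0,0,0],[0,0.056,0],[0,0.056,0],[0,0.056,0]],"grip":[0.5,0.5,0.5,0.5,0.5]}'
python3 -m creep '{"translation":[[0.1,0.01,-0.01],[0.1,0.01,0.01],[0.09,0.01,0.03],[0.09,0.01,0.04],[0.08,0.01,0.06]],"turn":[[0,0.056,0],[0,0.056,0],[0,0.056,0],[0,0.056,0],[0,0.056,0]],"grip":[0.5,0.5,0.5,0.5,0.5]}'
python3 -m creep '{"translation":[[0,0,0],[0,0,0]],"turn":[[0,0,0],[0,0,0]],"grip":[0.5,0.5]}'
python3 - <<'E'
from h import *
st(); rows([G((.70,-.06,.034),5.5,48)],0,step=.03)
E
```

```text
time_s: 16.98
tool_pos: [0.65, -0.0602, 0.0103]
tool_rot: [-179.9, 32.2, 5.0]
force: [-0.9, -0.2, -0.2]
grip_width: 0.0646
grasp_force: 0.0
time_s: 17.6
tool_pos: [0.6742, -0.0608, 0.0846]
tool_rot: [-180.0, 1.5, 5.0]
force: [-0.4, 0.4, -0.6]
grip_width: 0.0635
grasp_force: 45.0
time_s: 18.23
tool_pos: [0.7096, -0.0466, 0.0842]
tool_rot: [-177.7, -40.4, 5.3]
force: [0.3, 1.0, -1.8]
grip_width: 0.0642
grasp_force: 45.0
time_s: 18.48
tool_pos: [0.7131, -0.0479, 0.0867]
tool_rot: [-177.7, -40.5, 5.3]
force: [0.0, -0.8, -0.2]
grip_width: 0.0636
grasp_force: 45.0
q [ 6.800e+00  1.220e+01  1.000e-01  1.193e+02 -4.850e+01  1.360e+01
 -3.290e+01] tilt 40.5 grasp [ 0.7011 -0.0497  0.101 ]
-> [ 0.714 -0.059  0.021] n=3 turn/row [-0.004, 0.014, -0.001]
   [[-0.18, 0.05, 0.2], [-0.19, 0.05, 0.2], [-0.19, 0.05, 0.19]]
```

Run:
```python
from h import *
rows([G((.70,-.055,.036),5.5,40.5)],0,step=.03)
c=cam('scene'); cv2.imwrite('pics/g.png',cv2.resize(c['frame'][120:320,180:440,::-1],None,fx=2.4,fy=2.4))
```

```text
-> [ 0.712 -0.054  0.022] n=3 turn/row [-0.004, 0.0, -0.0]
   [[-0.18, 0.03, 0.2], [-0.18, 0.03, 0.2], [-0.18, 0.03, 0.2]]
```

View pics/g.png

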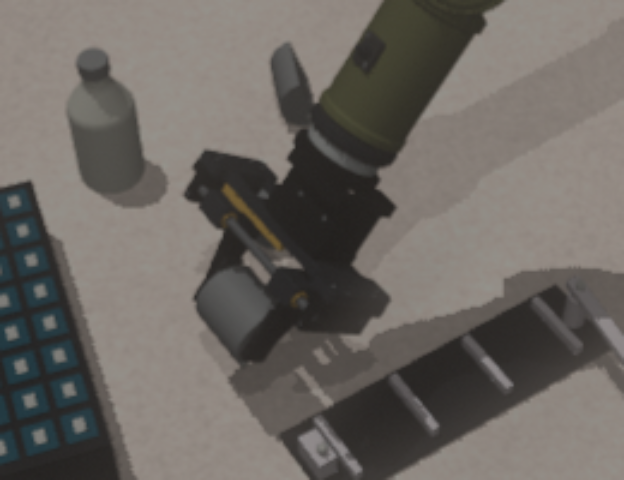

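The lens is held back-up at (240,310), clear of the tray. Lower and release.

```bash
python3 -m creep '{"translation":[[-0.18,0.03,0.2],[-0.18,0.03,0.2],[-0.18,0.03,0.2],[0,0,0],[0,0,0]],"turn":[[0,0,0],[0,0,0],[0,0,0],[0,0,0],[0,0,0]],"grip":[0.5,0.5,0.5,0.5,0.5]}'
python3 - <<'E'
from h import *
st()
E
python3 -m creep '{"translation":[[-0.05,0,0.04],[0,0,0]],"turn":[[0,0,0],[0,0,0]],"grip":[0.5,0.5]}'
```

```text
time_s: 19.15
tool_pos: [0.7125, -0.0521, 0.0225]
tool_rot: [-177.7, -40.5, 5.4]
force: [0.2, 1.0, -0.5]
grip_width: 0.0634
grasp_force: 45.0
q [ 22.7  19.7 -16.7 120.2 -72.5   6.2  -4.5] tilt 40.6 grasp [ 0.7005 -0.054   0.0367]
time_s: 19.4
tool_pos: [0.7113, -0.0517, 0.0176]
tool_rot: [-177.7, -40.5, 5.4]
force: [-0.8, 0.1, -1.1]
grip_width: 0.0636
grasp_force: 45.0
```

```bash
python3 -m creep '{"translation":[[-0.02,0,0.02],[0,0,0],[0,0,0],[0,0,0]],"turn":[[0,0,0],[0,0,0],[0,0,0],[0,0,0]],"grip":[0.5,0.7,1,1]}'
python3 -m creep '{"translation":[[0.3,0,-0.36],[0.3,0,-0.36],[0.3,0,-0.36],[-0.4,0,-0.2],[-0.4,0,0]],"turn":[[0,0,0],[0,0,0],[0,-0.055,0],[0,-0.055,0],[0,-0.055,0]],"grip":[1,1,1,1,1]}'
python3 -m creep '{"translation":[[-0.3,0,0],[0,0,0],[0,0,0]],"turn":[[0,-0.055,0],[0,0,0],[0,0,0]],"grip":[1,1,1]}'
python3 - <<'E'
from h import *
st()
for n in('top','scene'):
    c=cam(n); find(c)
    save(c,f'pics/h_{n}.png')
E
```

```text
time_s: 19.9
tool_pos: [0.7109, -0.0521, 0.0149]
tool_rot: [-177.7, -40.5, 5.4]
force: [0.1, -0.1, 0.2]
grip_width: 0.0762
grasp_force: 0.0
time_s: 20.52
tool_pos: [0.6525, -0.0522, 0.0827]
tool_rot: [-177.0, -16.6, 7.6]
force: [-0.1, 1.5, -0.6]
grip_width: 0.087
grasp_force: 0.0
time_s: 20.9
tool_pos: [0.63, -0.0545, 0.0732]
tool_rot: [-177.0, -6.9, 8.1]
force: [0.5, 0.0, -0.3]
grip_width: 0.087
grasp_force: 0.0
q [-14.3  19.3  23.2 102.  -15.   55.  -66.4] tilt 7.6 grasp [ 0.6279 -0.0558  0.0917]
[454, 170, 34, 34, 407] ((0.6910663843154907, -0.3240800201892853), (0.06361089646816254, 0.029175929725170135), 45.81985855102539) z98 0.074
[388, 225, 38, 28, 748] ((0.6032276749610901, -0.20492804050445557), (0.06368782371282578, 0.03799574822187424), 77.17440032958984) z98 0.059
[460, 274, 42, 28, 788] ((0.5047957897186279, -0.33628350496292114), (0.06626452505588531, 0.036657143384218216), 72.5407943725586) z98 0.059
[209, 169, 31, 30, 543] ((0.7132465839385986, -0.3193678855895996), (0.035827089101076126, 0.06569212675094604), 74.01538848876953) z98 0.074
[268, 254, 38, 33, 692] ((0.6871224641799927, -0.05515395477414131), (0.05559254065155983, 0.06939411908388138), 7.069692611694336) z98 0.031
```

The lens lies flat at (0.687, -0.055). Next I regrip it vertically and put it in bay 2.

Run:
```python
from h import *
a=((.687,-.055,.09),T(7));b=((.687,-.055,.004),T(7))
rows([a,b],0)
rows([((.687,-.055,.10),T(7)),((.6233,.0508,.10),T(5)),((.6233,.0508,.020),T(5))],0,b)
```

```text
-> [ 0.687 -0.055  0.09 ] n=2 turn/row [-0.009, -0.019, 0.003]
   [[0.37, 0.05, -0.06], [0.36, 0.05, -0.08]]
-> [ 0.687 -0.055  0.004] n=2 turn/row [0.0, 0.0, 0.0]
   [[0.0, -0.0, 0.54], [0.0, -0.0, 0.54]]
-> [ 0.687 -0.055  0.1  ] n=2 turn/row [0.0, 0.0, 0.0]
   [[0.0, 0.0, -0.6], [0.0, 0.0, -0.6]]
-> [0.623 0.051 0.1  ] n=3 turn/row [0.0, -0.0, 0.004]
   [[-0.21, -0.47, -0.0], [-0.22, -0.47, -0.0], [-0.22, -0.46, -0.0]]
-> [0.623 0.051 0.02 ] n=2 turn/row [0.0, 0.0, 0.0]
   [[0.0, -0.0, 0.5], [0.0, -0.0, 0.5]]
```

```bash
python3 -m creep '{"translation":[[0.37,0.05,-0.06],[0.36,0.05,-0.08],[0,0,0],[0,0,0]],"turn":[[-0.009,-0.019,0.003],[-0.009,-0.019,0.003],[0,0,0],[0,0,0]],"grip":[1,1,1,1]}'
python3 -m creep '{"translation":[[0,0,0.54],[0,0,0.4],[0,0,0],[0,0,0]],"turn":[[0,0,0],[0,0,0],[0,0,0],[0,0,0]],"grip":[1,1,1,1]}'
python3 - <<'E'
from h import *
st(); rows([((.687,-.055,.004),T(7))],0)
E
```

```text
time_s: 21.5
tool_pos: [0.6867, -0.0556, 0.089]
tool_rot: [179.8, 0.1, 7.1]
force: [0.1, -0.8, -0.1]
grip_width: 0.087
grasp_force: 0.0
time_s: 22.0
tool_pos: [0.6881, -0.0558, 0.016]
tool_rot: [179.8, -0.1, 7.1]
force: [-0.1, 0.1, 0.2]
grip_width: 0.0868
grasp_force: 0.0
q [-14.5  33.6  22.9  89.4 -14.2  59.8 -70.8] tilt 0.2 grasp [ 0.6881 -0.0557  0.0347]
-> [ 0.687 -0.055  0.004] n=1 turn/row [0.001, -0.0, 0.001]
   [[-0.01, -0.01, 0.15]]
```

```bash
python3 -m creep '{"translation":[[-0.01,0,0.15],[0,0,0],[0,0,0],[0,0,0],[0,0,0]],"turn":[[0,0,0],[0,0,0],[0,0,0],[0,0,0],[0,0,0]],"grip":[1,0.5,0.5,0.5,0.5]}' 40
python3 -m creep '{"translation":[[0,0,-0.6],[0,0,-0.6],[-0.21,-0.47,0],[-0.22,-0.47,0],[-0.22,-0.46,0]],"turn":[[0,0,0],[0,0,0],[0,0,0.004],[0,0,0.004],[0,0,0.004]],"grip":[0.5,0.5,0.5,0.5,0.5]}'
python3 -m creep '{"translation":[[0,0,0],[0,0,0.4],[0,0,0.2],[0,0,0]],"turn":[[0,0,0],[0,0,0],[0,0,0],[0,0,0]],"grip":[0.5,0.5,0.5,0.5]}'
python3 - <<'E'
from h import *
st(); rows([((.6233,.0508,.013),T(5))],0)
E
```

```text
time_s: 22.62
tool_pos: [0.6873, -0.0552, 0.0027]
tool_rot: [179.8, 0.0, 7.2]
force: [0.3, -0.6, 1.4]
grip_width: 0.0635
grasp_force: 39.9
time_s: 23.25
tool_pos: [0.6218, 0.0517, 0.098]
tool_rot: [179.8, 0.0, 5.0]
force: [1.3, 0.5, -0.7]
grip_width: 0.0639
grasp_force: 39.9
time_s: 23.75
tool_pos: [0.6216, 0.0494, 0.0484]
tool_rot: [179.8, 0.2, 5.0]
force: [0.5, -0.2, -1.5]
grip_width: 0.0638
grasp_force: 39.9
q [-25.5  24.3  22.8  98.4 -10.4  59.7 -84.3] tilt 0.3 grasp [0.6216 0.0495 0.0671]
-> [0.623 0.051 0.013] n=1 turn/row [0.001, 0.001, -0.0]
   [[0.02, -0.02, 0.44]]
```

```bash
python3 -m creep '{"translation":[[0.02,-0.02,0.3],[0,0,0.14],[0,0,0],[0,0,0]],"turn":[[0,0,0],[0,0,0],[0,0,0],[0,0,0]],"grip":[0.5,0.5,0.5,0.5]}'
python3 -m creep '{"translation":[[0,0,0],[0,0,0],[0,0,0],[0,0,-0.6],[0,0,-0.7]],"turn":[[0,0,0],[0,0,0],[0,0,0],[0,0,0],[0,0,0]],"grip":[0.7,1,1,1,1]}'
python3 - <<'E'
from h import *
a=((.606,-.2055,.12),T(-12.5)); rows([((.61,-.02,.14),T(0)),a],0)
E
```

```text
time_s: 24.25
tool_pos: [0.6249, 0.0519, 0.0158]
tool_rot: [179.8, -0.0, 5.0]
force: [1.4, 1.9, -0.7]
grip_width: 0.0638
grasp_force: 39.9
time_s: 24.88
tool_pos: [0.6232, 0.0522, 0.119]
tool_rot: [179.8, 0.2, 5.0]
force: [0.9, 0.4, -0.0]
grip_width: 0.0859
grasp_force: 0.0
-> [ 0.61 -0.02  0.14] n=2 turn/row [0.001, 0.0, 0.014]
   [[-0.12, 0.44, -0.13], [-0.1, 0.45, -0.13]]
-> [ 0.606 -0.206  0.12 ] n=4 turn/row [0.0, -0.0, 0.017]
   [[-0.01, 0.58, 0.06], [0.02, 0.58, 0.06], [0.05, 0.58, 0.06], [0.08, 0.57, 0.06]]
```

```bash
python3 -m creep '{"translation":[[-0.12,0.44,-0.13],[-0.1,0.45,-0.13],[-0.01,0.58,0.06],[0.02,0.58,0.06],[0.05,0.58,0.06]],"turn":[[0,0,0.014],[0,0,0.014],[0,0,0.017],[0,0,0.017],[0,0,0.017]],"grip":[1,1,1,1,1]}'
python3 -m creep '{"translation":[[0.08,0.57,0.06],[0,0,0],[0,0,0]],"turn":[[0,0,0.017],[0,0,0],[0,0,0]],"grip":[1,1,1]}'
python3 - <<'E'
from h import *
st()
a=((.606,-.2055,.11),T(-12.5));b=((.606,-.2055,.011),T(-12.5)); rows([b],0)
rows([((.606,-.2055,.11),T(-12.5)),((.66,-.07,.11),T(5)),((.66,-.07,.012),T(5))],0,b)
c=cam('scene'); find(c)
P=cloud(c); s=P[(abs(P[...,0]-.623)<.045)&(abs(P[...,1]-.05)<.045)&(P[...,2]>.026)&(P[...,2]<.06)]; print('C',cv2.minAreaRect(s[:,:2].astype(np.float32)),np.percentile(s[:,2],[2,50,98]))
cv2.imwrite('pics/i.png',cv2.resize(c['frame'][120:340,200:480,::-1],None,fx=2.4,fy=2.4))
E
```

```text
time_s: 25.5
tool_pos: [0.6064, -0.1631, 0.1245]
tool_rot: [179.8, 0.1, -9.5]
force: [0.7, 0.3, 0.4]
grip_width: 0.0873
grasp_force: 0.0
time_s: 25.88
tool_pos: [0.6062, -0.2062, 0.1201]
tool_rot: [179.8, 0.1, -12.4]
force: [-0.3, 0.8, -0.4]
grip_width: 0.087
grasp_force: 0.0
q [ -9.3  23.2  32.5  92.8 -13.   68.  -76.3] tilt 0.2 grasp [ 0.6062 -0.2062  0.1388]
-> [ 0.606 -0.206  0.011] n=2 turn/row [0.0, 0.0, 0.0]
   [[-0.0, -0.01, 0.68], [-0.0, -0.01, 0.68]]
-> [ 0.606 -0.206  0.11 ] n=2 turn/row [0.0, 0.0, 0.0]
   [[0.0, 0.0, -0.62], [0.0, 0.0, -0.62]]
-> [ 0.66 -0.07  0.11] n=3 turn/row [0.0, 0.0, -0.032]
   [[0.1, -0.6, -0.0], [0.16, -0.59, -0.0], [0.22, -0.57, -0.0]]
-> [ 0.66  -0.07   0.012] n=2 turn/row [0.0, 0.0, 0.0]
   [[0.0, -0.0, 0.61], [0.0, -0.0, 0.61]]
[208, 168, 32, 31, 545] ((0.7127987146377563, -0.32051604986190796), (0.03970950469374657, 0.06588585674762726), 74.75601196289062) z98 0.074
[279, 187, 22, 35, 427] ((0.6071662306785583, -0.20298735797405243), (0.07051636278629303, 0.036000870168209076), 77.98045349121094) z98 0.057
C ((0.6242055892944336, 0.051420241594314575), (0.049024928361177444, 0.06743380427360535), 6.282360076904297) [0.02667191 0.03361312 0.03905092]
```

View pics/i.png

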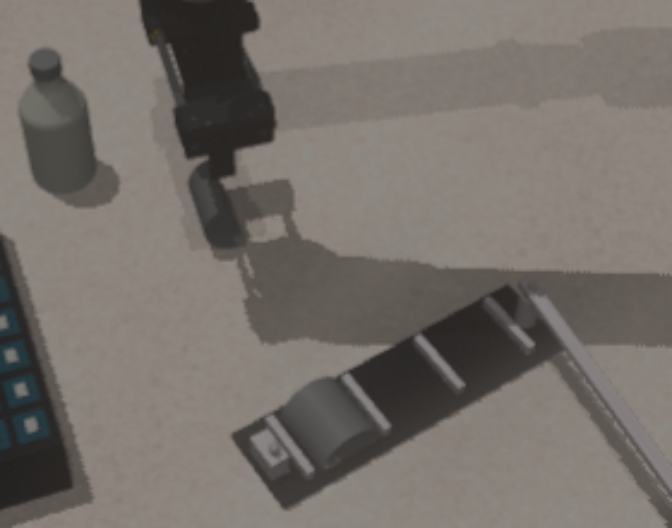

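The first lens is seated flat in bay 2 at (328,420), top at 38–39 mm. The gripper is above lens A at (213,205). I'll grip it and move it away from the bottle.

```bash
python3 -m creep '{"translation":[[0,0,0.68],[0,0,0.66],[0,0,0],[0,0,0]],"turn":[[0,0,0],[0,0,0],[0,0,0],[0,0,0]],"grip":[1,1,1,1]}' 40
python3 -m creep '{"translation":[[0,0,0],[0,0,0],[0,0,0],[0,0,0]],"turn":[[0,0,0],[0,0,0],[0,0,0],[0,0,0]],"grip":[0.5,0.5,0.5,0.5]}'
python3 -m creep '{"translation":[[0,0,-0.62],[0,0,-0.62],[0.1,-0.6,0],[0.16,-0.59,0],[0.22,-0.57,0]],"turn":[[0,0,0],[0,0,0],[0,0,-0.032],[0,0,-0.032],[0,0,-0.032]],"grip":[0.5,0.5,0.5,0.5,0.5]}'
python3 -m creep '{"translation":[[0,0,0],[0,0,0.61],[0,0,0.4],[0,0,0],[0,0,0]],"turn":[[0,0,0],[0,0,0],[0,0,0],[0,0,0],[0,0,0]],"grip":[0.5,0.5,0.5,0.5,0.5]}'
python3 - <<'E'
from h import *
st(); rows([((.66,-.07,.012),T(5))],0)
E
```

```text
time_s: 26.42
tool_pos: [0.609, -0.2054, 0.0159]
tool_rot: [179.8, -0.1, -12.2]
force: [-0.2, 0.1, 0.7]
grip_width: 0.0871
grasp_force: 0.0
time_s: 26.92
tool_pos: [0.6083, -0.2056, 0.015]
tool_rot: [179.8, -0.1, -12.3]
force: [-0.4, 0.4, 4.2]
grip_width: 0.0637
grasp_force: 40.0
time_s: 27.55
tool_pos: [0.6619, -0.0679, 0.1125]
tool_rot: [179.8, 0.1, 5.2]
force: [0.3, 0.4, -1.8]
grip_width: 0.0638
grasp_force: 40.0
time_s: 28.18
tool_pos: [0.6626, -0.0704, 0.0333]
tool_rot: [179.8, -0.1, 5.0]
force: [0.3, 0.7, -0.6]
grip_width: 0.0637
grasp_force: 40.0
q [-15.5  30.2  25.2  92.8 -14.1  60.2 -71.3] tilt 0.2 grasp [ 0.6626 -0.0703  0.052 ]
-> [ 0.66  -0.07   0.012] n=1 turn/row [0.001, -0.0, -0.0]
   [[-0.03, -0.01, 0.27]]
```

```bash
python3 -m creep '{"translation":[[-0.02,0,0.22],[0,0,0],[0,0,0],[0,0,0],[0,0,0]],"turn":[[0,0,0],[0,0,0],[0,0,0],[0,0,0],[0,0,0]],"grip":[0.5,0.5,0.7,1,1]}'
python3 -m creep '{"translation":[[0,0,-0.6],[0,0,-0.7],[0,0,0],[0,0,0],[0,0,0]],"turn":[[0,0,0],[0,0,0],[0,0,0],[0,0,0],[0,0,0]],"grip":[1,1,1,1,1]}'
python3 - <<'E'
from h import *
st()
c=cam('scene'); find(c)
a=G((.661,-.07,.12),5.5,-40);b=G((.661,-.07,.029),5.5,-40);d=G((.70,-.065,.10),5.5,40)
rows([a,b],0)
rows([G((.661,-.07,.10),5.5,-40),d],0,b)
rows([G((.70,-.065,.033),5.5,40)],0,d)
E
```

```text
time_s: 28.8
tool_pos: [0.6601, -0.0696, 0.0144]
tool_rot: [179.8, 0.1, 5.0]
force: [0.0, -0.4, 0.9]
grip_width: 0.0766
grasp_force: 0.0
time_s: 29.42
tool_pos: [0.6591, -0.0691, 0.1165]
tool_rot: [179.9, 0.2, 5.0]
force: [0.1, 0.3, 0.1]
grip_width: 0.0868
grasp_force: 0.0
q [-16.8  25.3  26.7  89.2 -11.7  68.5 -72.9] tilt 0.3 grasp [ 0.6591 -0.069   0.1352]
[209, 168, 31, 31, 539] ((0.7144607901573181, -0.32060039043426514), (0.03603215143084526, 0.06609338521957397), 69.72736358642578) z98 0.074
[281, 238, 30, 36, 502] ((0.6590237021446228, -0.07033717632293701), (0.03596704453229904, 0.06943164020776749), 4.547075271606445) z98 0.058
-> [ 0.649 -0.071  0.106] n=4 turn/row [-0.0, -0.055, -0.001]
   [[-0.03, 0.0, 0.03], [-0.03, 0.0, 0.04], [-0.02, 0.0, 0.04], [-0.01, 0.0, 0.05]]
-> [ 0.649 -0.071  0.015] n=2 turn/row [0.0, 0.0, 0.0]
   [[0.37, -0.0, 0.44], [0.37, -0.0, 0.44]]
-> [ 0.649 -0.071  0.086] n=2 turn/row [0.0, 0.0, 0.0]
   [[-0.29, 0.0, -0.34], [-0.29, 0.0, -0.34]]
-> [ 0.712 -0.064  0.086] n=8 turn/row [0.0, 0.056, -0.0]
   [[0.08, -0.0, -0.06], [0.09, -0.0, -0.05], [0.09, -0.0, -0.03], [0.1, -0.0, -0.02], [0.1, -0.0, -0.0], [0.1, -0.0, 0.02], [0.09, -0.0, 0.03], [0.09, -0.0, 0.05]]
-> [ 0.712 -0.064  0.019] n=2 turn/row [0.0, 0.0, 0.0]
   [[-0.27, -0.0, 0.32], [-0.27, -0.0, 0.32]]
```

```bash
python3 -m creep '{"translation":[[-0.06,0,0.03],[-0.03,0,0.04],[-0.02,0,0.04],[-0.01,0,0.05],[0,0,0]],"turn":[[0,-0.055,0],[0,-0.055,0],[0,-0.055,0],[0,-0.055,0],[0,0,0]],"grip":[1,1,1,1,1]}' 45
python3 -m creep '{"translation":[[0.37,0,0.44],[0.37,0,0.44],[0,0,0],[0,0,0]],"turn":[[0,0,0],[0,0,0],[0,0,0],[0,0,0]],"grip":[1,1,1,1]}'
python3 - <<'E'
from h import *
st(); rows([G((.658,-.07,.029),5.2,-40)],0)
E
```

```text
time_s: 30.1
tool_pos: [0.6452, -0.0702, 0.0961]
tool_rot: [179.9, 40.5, 5.0]
force: [-0.4, -0.1, -1.7]
grip_width: 0.087
grasp_force: 0.0
time_s: 30.6
tool_pos: [0.649, -0.071, 0.0194]
tool_rot: [179.7, 39.4, 4.9]
force: [0.5, 0.4, 2.2]
grip_width: 0.0868
grasp_force: 0.0
q [ -9.4  61.4  24.4  52.  -12.  108.3 -74.3] tilt 39.4 grasp [ 0.6608 -0.0699  0.0339]
-> [ 0.646 -0.071  0.015] n=1 turn/row [0.0, -0.003, -0.001]
   [[0.01, -0.0, 0.07]]
```

```bash
python3 -m creep '{"translation":[[0.0,0,0.06],[0,0,0],[0,0,0],[0,0,0],[0,0,0]],"turn":[[0,0,0],[0,0,0],[0,0,0],[0,0,0],[0,0,0]],"grip":[1,0.5,0.5,0.5,0.5]}' 45
python3 -m creep '{"translation":[[-0.29,0,-0.34],[-0.29,0,-0.34],[0.08,0,-0.06],[0.09,0,-0.05],[0.09,0,-0.03]],"turn":[[0,0,0],[0,0,0],[0,0.056,0],[0,0.056,0],[0,0.056,0]],"grip":[0.5,0.5,0.5,0.5,0.5]}'
python3 -m creep '{"translation":[[0.1,0,-0.02],[0.1,0,0],[0.1,0,0.02],[0.09,0,0.03],[0.09,0,0.05]],"turn":[[0,0.056,0],[0,0.056,0],[0,0.056,0],[0,0.056,0],[0,0.056,0]],"grip":[0.5,0.5,0.5,0.5,0.5]}'
python3 -m creep '{"translation":[[0,0,0],[0,0,0]],"turn":[[0,0,0],[0,0,0]],"grip":[0.5,0.5]}'
python3 - <<'E'
from h import *
st(); rows([G((.70,-.065,.034),5.5,38.5)],0,step=.03)
E
```

```text
time_s: 31.22
tool_pos: [0.6451, -0.0711, 0.0122]
tool_rot: [179.8, 39.6, 4.9]
force: [0.4, 0.0, 0.8]
grip_width: 0.0636
grasp_force: 45.0
time_s: 31.85
tool_pos: [0.6686, -0.0689, 0.0835]
tool_rot: [179.8, 9.0, 5.0]
force: [0.5, -0.5, -1.1]
grip_width: 0.0637
grasp_force: 45.0
time_s: 32.48
tool_pos: [0.7058, -0.0567, 0.0827]
tool_rot: [-178.9, -37.5, 5.4]
force: [0.4, 2.1, -1.6]
grip_width: 0.0634
grasp_force: 45.0
time_s: 32.72
tool_pos: [0.7088, -0.0582, 0.0843]
tool_rot: [-178.9, -37.4, 5.3]
force: [0.2, 1.4, -1.3]
grip_width: 0.0637
grasp_force: 45.0
q [ -3.7  12.3  11.6 118.  -39.9  17.  -42.5] tilt 37.4 grasp [ 0.6975 -0.0596  0.0992]
-> [ 0.712 -0.064  0.019] n=3 turn/row [-0.002, 0.002, -0.0]
   [[-0.16, 0.03, 0.22], [-0.16, 0.03, 0.22], [-0.16, 0.03, 0.22]]
```

```bash
python3 -m creep '{"translation":[[-0.17,0.03,0.22],[-0.17,0.03,0.22],[-0.18,0.03,0.22],[0,0,0],[0,0,0]],"turn":[[0,0,0],[0,0,0],[0,0,0],[0,0,0],[0,0,0]],"grip":[0.5,0.5,0.5,0.5,0.5]}'
python3 -m creep '{"translation":[[-0.02,0,0.03],[0,0,0],[0,0,0],[0,0,0],[0,0,0]],"turn":[[0,0,0],[0,0,0],[0,0,0],[0,0,0],[0,0,0]],"grip":[0.5,0.5,0.7,1,1]}'
python3 -m creep '{"translation":[[0.3,0,-0.38],[0.3,0,-0.38],[0.3,0,-0.38],[-0.4,0,-0.2],[-0.4,0,-0.1]],"turn":[[0,0,0],[0,0,0],[0,-0.05,0],[0,-0.055,0],[0,-0.055,0]],"grip":[1,1,1,1,1]}'
python3 -m creep '{"translation":[[-0.2,0,0],[0,0,0],[0,0,0]],"turn":[[0,-0.04,0],[0,0,0],[0,0,0]],"grip":[1,1,1]}'
python3 - <<'E'
from h import *
st()
for n in ('scene','top'): print(n); find(cam(n))
E
```

```text
time_s: 33.35
tool_pos: [0.7093, -0.0635, 0.0176]
tool_rot: [-179.0, -37.5, 5.4]
force: [0.5, -0.3, -0.4]
grip_width: 0.0637
grasp_force: 45.0
time_s: 33.98
tool_pos: [0.7083, -0.0636, 0.014]
tool_rot: [-178.9, -37.5, 5.4]
force: [0.0, 0.4, -0.4]
grip_width: 0.0766
grasp_force: 0.0
time_s: 34.6
tool_pos: [0.6437, -0.0681, 0.1172]
tool_rot: [-178.6, -10.6, 6.4]
force: [-0.4, 1.0, -1.5]
grip_width: 0.0872
grasp_force: 0.0
time_s: 34.98
tool_pos: [0.6283, -0.0699, 0.1116]
tool_rot: [-178.5, -3.6, 6.5]
force: [0.1, -0.3, 0.1]
grip_width: 0.0871
grasp_force: 0.0
q [-18.3  19.5  28.5  97.5 -13.   62.6 -69.1] tilt 3.9 grasp [ 0.6271 -0.0705  0.1302]
scene
[209, 168, 31, 31, 549] ((0.7130753993988037, -0.3195926249027252), (0.03930879756808281, 0.06591901928186417), 74.5277099609375) z98 0.074
[266, 251, 37, 33, 702] ((0.6871716976165771, -0.06563703715801239), (0.05443981662392616, 0.06707385927438736), 6.048978805541992) z98 0.031
top
[454, 170, 34, 34, 403] ((0.6906297206878662, -0.32433873414993286), (0.06350243091583252, 0.028753791004419327), 47.42122268676758) z98 0.074
[460, 274, 42, 28, 791] ((0.5046348571777344, -0.33607229590415955), (0.06556586921215057, 0.037315260618925095), 71.75211334228516) z98 0.058
```

Run:
```python
from h import *
a=((.687,-.0655,.09),T(6));b=((.687,-.0655,.0035),T(6))
rows([a,b],0)
rows([((.687,-.0655,.10),T(6)),((.5458,.0438,.10),T(5)),((.5458,.0438,.04),T(5))],0,b)
```

```text
-> [ 0.687 -0.066  0.09 ] n=2 turn/row [-0.004, -0.01, 0.002]
   [[0.36, 0.02, 0.16], [0.37, 0.01, 0.15]]
-> [ 0.687 -0.066  0.004] n=2 turn/row [0.0, 0.0, 0.0]
   [[0.0, -0.0, 0.54], [0.0, -0.0, 0.54]]
-> [ 0.687 -0.066  0.1  ] n=2 turn/row [0.0, 0.0, 0.0]
   [[-0.0, 0.0, -0.6], [-0.0, 0.0, -0.6]]
-> [0.546 0.044 0.1  ] n=4 turn/row [-0.0, -0.0, 0.001]
   [[-0.4, -0.39, -0.0], [-0.4, -0.38, -0.0], [-0.41, -0.38, -0.0], [-0.41, -0.38, -0.0]]
-> [0.546 0.044 0.04 ] n=2 turn/row [0.0, 0.0, 0.0]
   [[0.0, -0.0, 0.38], [0.0, -0.0, 0.38]]
```

```bash
python3 -m creep '{"translation":[[0.36,0.02,0.16],[0.37,0.01,0.15],[0,0,0],[0,0,0.5],[0,0,0.4]],"turn":[[-0.004,-0.01,0.002],[-0.004,-0.01,0.002],[0,0,0],[0,0,0],[0,0,0]],"grip":[1,1,1,1,1]}' 40
python3 -m creep '{"translation":[[0,0,0],[0,0,0]],"turn":[[0,0,0],[0,0,0]],"grip":[1,1]}'
python3 - <<'E'
from h import *
st(); rows([((.687,-.0655,.0035),T(6))],0)
E
```

```text
time_s: 35.7
tool_pos: [0.6866, -0.0656, 0.0174]
tool_rot: [-179.9, 0.0, 5.8]
force: [0.1, 0.7, -0.8]
grip_width: 0.0868
grasp_force: 0.0
time_s: 35.95
tool_pos: [0.6881, -0.0655, 0.0197]
tool_rot: [-180.0, -0.1, 5.8]
force: [0.9, -0.7, 1.5]
grip_width: 0.0869
grasp_force: 0.0
q [-16.1  34.1  26.5  89.2 -16.7  60.6 -69.5] tilt 0.1 grasp [ 0.6881 -0.0655  0.0384]
-> [ 0.687 -0.066  0.004] n=1 turn/row [-0.0, -0.0, -0.001]
   [[-0.01, -0.0, 0.2]]
```

```bash
python3 -m creep '{"translation":[[-0.01,0,0.2],[0,0,0],[0,0,0],[0,0,0],[0,0,0]],"turn":[[0,0,0],[0,0,0],[0,0,0],[0,0,0],[0,0,0]],"grip":[1,0.5,0.5,0.5,0.5]}' 40
python3 -m creep '{"translation":[[0,0,-0.6],[0,0,-0.6],[-0.4,-0.39,0],[-0.4,-0.38,0],[-0.41,-0.38,0]],"turn":[[0,0,0],[0,0,0],[0,0,0],[0,0,0],[0,0,0]],"grip":[0.5,0.5,0.5,0.5,0.5]}'
python3 -m creep '{"translation":[[-0.41,-0.38,0],[0,0,0],[0,0,0.4],[0,0,0.2],[0,0,0]],"turn":[[0,0,0.005],[0,0,0],[0,0,0],[0,0,0],[0,0,0]],"grip":[0.5,0.5,0.5,0.5,0.5]}'
python3 - <<'E'
from h import *
st(); rows([((.5458,.0438,.012),T(5))],0)
E
```

```text
time_s: 36.58
tool_pos: [0.687, -0.0651, 0.0021]
tool_rot: [-180.0, 0.1, 5.9]
force: [0.7, 0.5, 0.8]
grip_width: 0.0636
grasp_force: 40.0
time_s: 37.2
tool_pos: [0.5799, 0.0174, 0.0978]
tool_rot: [-179.9, 0.1, 5.9]
force: [0.1, 0.6, -1.0]
grip_width: 0.064
grasp_force: 40.0
time_s: 37.83
tool_pos: [0.5444, 0.0426, 0.0487]
tool_rot: [180.0, 0.3, 4.9]
force: [0.1, 0.1, -1.9]
grip_width: 0.0637
grasp_force: 40.0
q [-31.1  15.9  27.1 109.6  -8.5  56.7 -85.2] tilt 0.3 grasp [0.5445 0.0426 0.0674]
-> [0.546 0.044 0.012] n=1 turn/row [0.0, 0.001, -0.0]
   [[0.02, -0.01, 0.46]]
```

```bash
python3 -m creep '{"translation":[[0.02,-0.01,0.3],[0,0,0.16],[0,0,0],[0,0,0],[0,0,0]],"turn":[[0,0,0],[0,0,0],[0,0,0],[0,0,0],[0,0,0]],"grip":[0.5,0.5,0.5,0.7,1]}'
python3 -m creep '{"translation":[[0,0,0],[0,0,-0.6],[0,0,-0.7],[0,0,0]],"turn":[[0,0,0],[0,0,0],[0,0,0],[0,0,0]],"grip":[1,1,1,1]}'
python3 - <<'E'
from h import *
st(); a=((.507,-.337,.12),T(-18)); rows([a],0)
c=cam('top'); find(c)
c=cam('scene'); P=cloud(c)
for bx,by in((.6233,.0508),(.5458,.0438)):
    s=P[(abs(P[...,0]-bx)<.04)&(abs(P[...,1]-by)<.045)&(P[...,2]>.026)&(P[...,2]<.06)]; print(len(s),cv2.minAreaRect(s[:,:2].astype(np.float32)),np.percentile(s[:,2],[2,50,98]))
E
```

```text
time_s: 38.45
tool_pos: [0.5477, 0.0445, 0.0143]
tool_rot: [-179.9, -0.0, 5.0]
force: [0.2, 0.1, 0.4]
grip_width: 0.0684
grasp_force: 0.0
time_s: 38.95
tool_pos: [0.5509, 0.0447, 0.1226]
tool_rot: [-179.8, -0.5, 5.0]
force: [-0.1, 0.3, 0.5]
grip_width: 0.0868
grasp_force: 0.0
q [-32.6  10.9  28.2 105.7  -5.9  64.3 -87.4] tilt 0.5 grasp [0.5507 0.0446 0.1413]
-> [ 0.507 -0.337  0.12 ] n=7 turn/row [-0.0, -0.0, 0.018]
   [[-0.14, 0.67, 0.0], [-0.1, 0.68, 0.0], [-0.06, 0.68, 0.0], [-0.02, 0.69, 0.0], [0.02, 0.69, 0.0], [0.06, 0.68, 0.0], [0.1, 0.68, 0.0]]
[454, 170, 34, 34, 412] ((0.6905930638313293, -0.323883980512619), (0.0634763166308403, 0.0291755348443985), 46.43317794799805) z98 0.074
[460, 274, 42, 28, 788] ((0.5051278471946716, -0.3362944424152374), (0.06602011620998383, 0.036428142338991165), 73.11717224121094) z98 0.059
630 ((0.6237576603889465, 0.052927643060684204), (0.05116889998316765, 0.06868299096822739), 8.222709655761719) [0.02645106 0.03382372 0.03891023]
575 ((0.5496234893798828, 0.04395492374897003), (0.0499471053481102, 0.06643322855234146), 7.644791126251221) [0.02663248 0.03358522 0.03864456]
```

```bash
python3 -m creep '{"translation":[[-0.14,0.67,0],[-0.1,0.68,0],[-0.06,0.68,0],[-0.02,0.69,0],[0.02,0.69,0]],"turn":[[0,0,0.018],[0,0,0.018],[0,0,0.018],[0,0,0.018],[0,0,0.018]],"grip":[1,1,1,1,1]}'
python3 -m creep '{"translation":[[0.06,0.68,0],[0.1,0.68,0],[0,0,0],[0,0,0]],"turn":[[0,0,0.018],[0,0,0.018],[0,0,0],[0,0,0]],"grip":[1,1,1,1]}'
python3 - <<'E'
from h import *
st(); b=((.507,-.337,.012),T(-18)); rows([b],0)
rows([((.507,-.337,.12),T(-18)),((.66,-.07,.12),T(5)),((.66,-.07,.04),T(5))],0,b)
c=cam('scene'); find(c)
E
```

```text
time_s: 39.67
tool_pos: [0.5142, -0.2298, 0.1154]
tool_rot: [-180.0, 0.3, -11.3]
force: [0.1, 0.9, 0.5]
grip_width: 0.0866
grasp_force: 0.0
time_s: 40.17
tool_pos: [0.5031, -0.3367, 0.1153]
tool_rot: [-179.9, 0.3, -17.7]
force: [0.0, -0.0, 0.2]
grip_width: 0.087
grasp_force: 0.0
q [ -3.6  21.2  42.8  98.3 -15.5  66.8 -64.2] tilt 0.3 grasp [ 0.5032 -0.3368  0.134 ]
-> [ 0.507 -0.337  0.012] n=2 turn/row [-0.0, 0.001, 0.001]
   [[0.03, -0.01, 0.65], [0.03, -0.01, 0.65]]
-> [ 0.507 -0.337  0.12 ] n=2 turn/row [0.0, 0.0, 0.0]
   [[0.0, 0.0, -0.67], [0.0, 0.0, -0.67]]
-> [ 0.66 -0.07  0.12] n=6 turn/row [-0.0, 0.0, -0.021]
   [[0.13, -0.63, -0.0], [0.17, -0.62, -0.0], [0.21, -0.6, -0.0], [0.25, -0.59, -0.0], [0.29, -0.57, -0.0], [0.33, -0.55, -0.0]]
-> [ 0.66 -0.07  0.04] n=2 turn/row [0.0, 0.0, 0.0]
   [[0.0, -0.0, 0.5], [0.0, -0.0, 0.5]]
[293, 138, 19, 32, 369] ((0.5100263357162476, -0.3354607820510864), (0.07203736901283264, 0.03603263199329376), 74.06635284423828) z98 0.058
[209, 168, 31, 30, 552] ((0.7134832143783569, -0.3190503716468811), (0.03865558281540871, 0.06562085449695587), 73.45370483398438) z98 0.074
```

```bash
python3 -m creep '{"translation":[[0.03,-0.01,0.65],[0.03,-0.01,0.6],[0,0,0],[0,0,0]],"turn":[[0,0,0],[0,0,0],[0,0,0],[0,0,0]],"grip":[1,1,1,1]}' 40
python3 -m creep '{"translation":[[0,0,0],[0,0,0],[0,0,0],[0,0,0]],"turn":[[0,0,0],[0,0,0],[0,0,0],[0,0,0]],"grip":[0.5,0.5,0.5,0.5]}'
python3 -m creep '{"translation":[[0,0,-0.67],[0,0,-0.67],[0.13,-0.63,0],[0.17,-0.62,0],[0.21,-0.6,0]],"turn":[[0,0,0],[0,0,0],[0,0,-0.021],[0,0,-0.021],[0,0,-0.021]],"grip":[0.5,0.5,0.5,0.5,0.5]}'
python3 -m creep '{"translation":[[0.25,-0.59,0],[0.29,-0.57,0],[0.33,-0.55,0],[0,0,0],[0,0,0.5]],"turn":[[0,0,-0.021],[0,0,-0.021],[0,0,-0.021],[0,0,0],[0,0,0]],"grip":[0.5,0.5,0.5,0.5,0.5]}'
python3 -m creep '{"translation":[[0,0,0.4],[0,0,0],[0,0,0]],"turn":[[0,0,0],[0,0,0],[0,0,0]],"grip":[0.5,0.5,0.5]}'
python3 - <<'E'
from h import *
st(); rows([((.66,-.07,.0165),T(5))],0)
E
```

```text
time_s: 40.72
tool_pos: [0.51, -0.3372, 0.0185]
tool_rot: [180.0, 0.0, -17.6]
force: [-0.4, -0.0, 1.0]
grip_width: 0.0869
grasp_force: 0.0
time_s: 41.22
tool_pos: [0.5094, -0.3377, 0.0179]
tool_rot: [-180.0, 0.0, -17.7]
force: [-0.6, 0.8, 4.1]
grip_width: 0.0637
grasp_force: 40.0
time_s: 41.85
tool_pos: [0.5848, -0.2021, 0.1241]
tool_rot: [-180.0, 0.1, -6.2]
force: [0.7, 0.1, -1.8]
grip_width: 0.0637
grasp_force: 40.0
time_s: 42.48
tool_pos: [0.6628, -0.0702, 0.0866]
tool_rot: [180.0, -0.3, 5.0]
force: [0.9, -0.5, -1.9]
grip_width: 0.0637
grasp_force: 40.0
time_s: 42.85
tool_pos: [0.6606, -0.0707, 0.0534]
tool_rot: [-180.0, 0.0, 4.9]
force: [-0.1, 0.2, -0.6]
grip_width: 0.0638
grasp_force: 40.0
q [-19.7  29.8  31.1  92.3 -16.8  62.6 -69.3] tilt 0.0 grasp [ 0.6606 -0.0707  0.0721]
-> [ 0.66  -0.07   0.016] n=1 turn/row [-0.0, 0.0, -0.0]
   [[-0.01, -0.01, 0.46]]
```

```bash
python3 -m creep '{"translation":[[0,0,0.25],[0,0,0.18],[0,0,0],[0,0,0],[0,0,0]],"turn":[[0,0,0],[0,0,0],[0,0,0],[0,0,0],[0,0,0]],"grip":[0.5,0.5,0.5,0.7,1]}'
python3 -m creep '{"translation":[[0,0,0],[0,0,-0.6],[0,0,-0.65],[0,0,0],[0,0,0]],"turn":[[0,0,0],[0,0,0],[0,0,0],[0,0,0],[0,0,0]],"grip":[1,1,1,1,1]}'
python3 - <<'E'
from h import *
st()
c=cam('scene'); find(c)
a=G((.661,-.07,.12),5.5,-40);b=G((.661,-.07,.029),5.5,-40)
rows([a,b],0)
E
```

```text
time_s: 43.48
tool_pos: [0.6599, -0.0698, 0.0177]
tool_rot: [-180.0, 0.1, 5.0]
force: [0.6, 0.3, -0.9]
grip_width: 0.0679
grasp_force: 0.0
time_s: 44.1
tool_pos: [0.66, -0.0696, 0.1177]
tool_rot: [-179.9, 0.1, 5.0]
force: [-0.0, 0.8, -0.6]
grip_width: 0.0873
grasp_force: 0.0
q [-20.8  26.2  32.4  89.3 -14.7  68.9 -70.7] tilt 0.1 grasp [ 0.66   -0.0696  0.1364]
[209, 168, 31, 30, 536] ((0.7130654454231262, -0.31937289237976074), (0.03687603026628494, 0.06575817614793777), 74.79203033447266) z98 0.073
[281, 238, 31, 36, 502] ((0.6600044965744019, -0.06997369974851608), (0.03499644994735718, 0.07033107429742813), 6.819037914276123) z98 0.058
-> [ 0.649 -0.071  0.106] n=4 turn/row [-0.0, -0.055, -0.001]
   [[-0.03, 0.0, 0.03], [-0.03, 0.0, 0.04], [-0.02, 0.0, 0.04], [-0.01, 0.0, 0.05]]
-> [ 0.649 -0.071  0.015] n=2 turn/row [0.0, 0.0, 0.0]
   [[0.37, -0.0, 0.44], [0.37, -0.0, 0.44]]
```

Same situation as last time, so I repeat the same flip.

```bash
python3 -m creep '{"translation":[[-0.05,0,0.03],[-0.03,0,0.04],[-0.02,0,0.04],[-0.01,0,0.05],[0,0,0]],"turn":[[0,-0.055,0],[0,-0.055,0],[0,-0.055,0],[0,-0.055,0],[0,0,0]],"grip":[1,1,1,1,1]}' 45
python3 -m creep '{"translation":[[0.37,0,0.44],[0.37,0,0.5],[0,0,0],[0,0,0]],"turn":[[0,0,0],[0,0,0],[0,0,0],[0,0,0]],"grip":[1,1,1,1]}'
python3 -m creep '{"translation":[[0,0,0],[0,0,0],[0,0,0],[0,0,0]],"turn":[[0,0,0],[0,0,0],[0,0,0],[0,0,0]],"grip":[0.5,0.5,0.5,0.5]}' 45
python3 -m creep '{"translation":[[-0.29,0,-0.34],[-0.29,0,-0.34],[0.08,0,-0.06],[0.09,0,-0.05],[0.09,0,-0.03]],"turn":[[0,0,0],[0,0,0],[0,0.056,0],[0,0.056,0],[0,0.056,0]],"grip":[0.5,0.5,0.5,0.5,0.5]}'
python3 -m creep '{"translation":[[0.1,0,-0.02],[0.1,0,0],[0.1,0,0.02],[0.09,0,0.03],[0.09,0,0.05]],"turn":[[0,0.056,0],[0,0.056,0],[0,0.056,0],[0,0.056,0],[0,0.056,0]],"grip":[0.5,0.5,0.5,0.5,0.5]}'
python3 -m creep '{"translation":[[0,0,0],[0,0,0]],"turn":[[0,0,0],[0,0,0]],"grip":[0.5,0.5]}'
python3 - <<'E'
from h import *
st(); rows([G((.70,-.065,.034),5.5,38.5)],0,step=.03)
E
```

```text
time_s: 44.78
tool_pos: [0.6457, -0.0705, 0.0953]
tool_rot: [-179.8, 40.6, 5.1]
force: [-1.0, -0.0, -0.8]
grip_width: 0.0873
grasp_force: 0.0
time_s: 45.28
tool_pos: [0.6461, -0.0711, 0.0146]
tool_rot: [-180.0, 39.5, 5.0]
force: [0.3, 0.0, -0.5]
grip_width: 0.0871
grasp_force: 0.0
time_s: 45.78
tool_pos: [0.6458, -0.071, 0.012]
tool_rot: [-180.0, 39.7, 5.0]
force: [1.2, -0.1, 2.2]
grip_width: 0.0636
grasp_force: 45.0
time_s: 46.4
tool_pos: [0.6692, -0.0691, 0.0828]
tool_rot: [-180.0, 9.1, 5.0]
force: [0.7, -0.5, -1.4]
grip_width: 0.0638
grasp_force: 45.0
time_s: 47.02
tool_pos: [0.7065, -0.0571, 0.082]
tool_rot: [-178.7, -37.3, 5.2]
force: [1.5, 2.3, -1.1]
grip_width: 0.0637
grasp_force: 45.0
time_s: 47.28
tool_pos: [0.7095, -0.0585, 0.0835]
tool_rot: [-178.7, -37.3, 5.1]
force: [0.7, -0.2, -1.3]
grip_width: 0.0638
grasp_force: 45.0
q [ -8.8  12.7  17.3 117.9 -43.5  18.  -39.6] tilt 37.3 grasp [ 0.6982 -0.0599  0.0984]
-> [ 0.712 -0.064  0.019] n=3 turn/row [-0.002, 0.002, -0.001]
   [[-0.16, 0.03, 0.22], [-0.16, 0.03, 0.22], [-0.16, 0.02, 0.21]]
```

```bash
python3 -m creep '{"translation":[[-0.17,0.03,0.22],[-0.17,0.03,0.22],[-0.18,0.03,0.22],[0,0,0],[0,0,0]],"turn":[[0,0,0],[0,0,0],[0,0,0],[0,0,0],[0,0,0]],"grip":[0.5,0.5,0.5,0.5,0.5]}'
python3 -m creep '{"translation":[[-0.02,0,0.03],[0,0,0],[0,0,0],[0,0,0],[0,0,0]],"turn":[[0,0,0],[0,0,0],[0,0,0],[0,0,0],[0,0,0]],"grip":[0.5,0.5,0.7,1,1]}'
python3 -m creep '{"translation":[[0.3,0,-0.38],[0.3,0,-0.38],[0.3,0,-0.38],[-0.4,0,-0.2],[-0.4,0,-0.1]],"turn":[[0,0,0],[0,0,0],[0,-0.05,0],[0,-0.055,0],[0,-0.055,0]],"grip":[1,1,1,1,1]}'
python3 -m creep '{"translation":[[-0.2,0,0],[0,0,0],[0,0,0]],"turn":[[0,-0.04,0],[0,0,0],[0,0,0]],"grip":[1,1,1]}'
python3 - <<'E'
from h import *
st()
find(cam('scene'))
a=((.687,-.0655,.09),T(6)); rows([a],0)
E
```

```text
time_s: 47.9
tool_pos: [0.7096, -0.0635, 0.0167]
tool_rot: [-178.7, -37.3, 5.2]
force: [0.9, 0.7, -0.6]
grip_width: 0.0639
grasp_force: 45.0
time_s: 48.52
tool_pos: [0.7088, -0.0636, 0.0132]
tool_rot: [-178.6, -37.3, 5.1]
force: [0.3, -1.2, 0.4]
grip_width: 0.0766
grasp_force: 0.0
time_s: 49.15
tool_pos: [0.6447, -0.0681, 0.1153]
tool_rot: [-178.3, -10.7, 6.3]
force: [0.1, 0.9, -0.7]
grip_width: 0.087
grasp_force: 0.0
time_s: 49.52
tool_pos: [0.6293, -0.0699, 0.1098]
tool_rot: [-178.3, -3.7, 6.5]
force: [-0.0, -0.1, 0.1]
grip_width: 0.087
grasp_force: 0.0
q [-21.3  20.3  32.5  97.7 -15.2  62.7 -67.4] tilt 4.1 grasp [ 0.6282 -0.0706  0.1285]
[209, 168, 31, 31, 540] ((0.7133193612098694, -0.31910595297813416), (0.03589853644371033, 0.06577382981777191), 74.16092681884766) z98 0.074
[266, 251, 38, 35, 701] ((0.6881935000419617, -0.0656452476978302), (0.05717795342206955, 0.06860344856977463), 6.669360160827637) z98 0.031
-> [ 0.687 -0.066  0.09 ] n=2 turn/row [-0.005, -0.01, 0.002]
   [[0.35, 0.02, 0.15], [0.36, 0.01, 0.14]]
```

Flat at (0.688, -0.066). Pick it up and carry it to bay 0.

```bash
python3 -m creep '{"translation":[[0.36,0.02,0.15],[0.37,0.01,0.14],[0,0,0],[0,0,0.5],[0,0,0.4]],"turn":[[-0.005,-0.01,0.002],[-0.005,-0.01,0.002],[0,0,0],[0,0,0],[0,0,0]],"grip":[1,1,1,1,1]}' 40
python3 -m creep '{"translation":[[0,0,0],[0,0,0.19],[0,0,0]],"turn":[[0,0,0],[0,0,0],[0,0,0]],"grip":[1,1,1]}'
python3 -m creep '{"translation":[[0,0,0],[0,0,0],[0,0,0],[0,0,0]],"turn":[[0,0,0],[0,0,0],[0,0,0],[0,0,0]],"grip":[0.5,0.5,0.5,0.5]}'
python3 - <<'E'
from h import *
st(); p=now()[0]
rows([((p[0],p[1],.10),T(6)),((.468,.037,.10),T(5))],0)
E
```

```text
time_s: 50.2
tool_pos: [0.6877, -0.0657, 0.0175]
tool_rot: [180.0, -0.1, 5.8]
force: [0.8, -1.4, -0.5]
grip_width: 0.0866
grasp_force: 0.0
time_s: 50.58
tool_pos: [0.6885, -0.0649, 0.0027]
tool_rot: [180.0, -0.0, 5.9]
force: [-0.2, -0.0, -0.8]
grip_width: 0.0868
grasp_force: 0.0
time_s: 51.08
tool_pos: [0.6891, -0.065, 0.003]
tool_rot: [180.0, -0.1, 5.9]
force: [-0.5, -0.1, 1.4]
grip_width: 0.0637
grasp_force: 40.0
q [-18.4  36.   29.7  89.7 -19.7  59.5 -67.5] tilt 0.1 grasp [ 0.6891 -0.065   0.0217]
-> [ 0.689 -0.065  0.1  ] n=2 turn/row [0.0, -0.0, -0.0]
   [[0.0, 0.0, -0.61], [0.0, 0.0, -0.61]]
-> [0.468 0.037 0.1  ] n=5 turn/row [-0.0, -0.0, 0.001]
   [[-0.52, -0.31, -0.0], [-0.52, -0.31, -0.0], [-0.53, -0.31, -0.0], [-0.53, -0.31, -0.0], [-0.53, -0.3, -0.0]]
```

```bash
python3 -m creep '{"translation":[[0,0,-0.61],[0,0,-0.61],[-0.52,-0.31,0],[-0.52,-0.31,0],[-0.53,-0.31,0]],"turn":[[0,0,0],[0,0,0],[0,0,0.001],[0,0,0.001],[0,0,0.001]],"grip":[0.5,0.5,0.5,0.5,0.5]}'
python3 -m creep '{"translation":[[-0.53,-0.31,0],[-0.53,-0.3,0],[0,0,0.4],[0,0,0.2],[0,0,0]],"turn":[[0,0,0.001],[0,0,0.001],[0,0,0],[0,0,0],[0,0,0]],"grip":[0.5,0.5,0.5,0.5,0.5]}'
python3 - <<'E'
from h import *
st(); rows([((.468,.037,.012),T(5))],0)
E
```

```text
time_s: 51.7
tool_pos: [0.5548, -0.0027, 0.0997]
tool_rot: [180.0, -0.0, 5.3]
force: [-0.3, 0.1, -0.3]
grip_width: 0.0633
grasp_force: 40.0
time_s: 52.32
tool_pos: [0.4666, 0.0367, 0.0508]
tool_rot: [179.9, 0.1, 4.9]
force: [0.5, 0.1, -0.7]
grip_width: 0.0634
grasp_force: 40.0
q [-38.5   6.   32.2 120.2  -3.8  54.9 -89.3] tilt 0.2 grasp [0.4667 0.0367 0.0695]
-> [0.468 0.037 0.012] n=1 turn/row [0.001, 0.001, -0.0]
   [[0.02, -0.0, 0.48]]
```

```bash
python3 -m creep '{"translation":[[0.02,0,0.3],[0,0,0.17],[0,0,0],[0,0,0],[0,0,0]],"turn":[[0,0,0],[0,0,0],[0,0,0],[0,0,0],[0,0,0]],"grip":[0.5,0.5,0.5,0.7,1]}'
python3 -m creep '{"translation":[[0,0,0],[0,0,-0.6],[0,0,-0.6],[0,0,-0.6],[0,0,0]],"turn":[[0,0,0],[0,0,0],[0,0,0],[0,0,0],[0,0,0]],"grip":[1,1,1,1,1]}'
python3 - <<'E'
from h import *
st()
h=np.array([.4085,.032])
c=cam('scene'); P=cloud(c)
for bx,by in((.6233,.0508),(.5458,.0438),(.468,.037)):
    s=P[(abs(P[...,0]-bx)<.036)&(abs(P[...,1]-by)<.045)&(P[...,2]>.026)&(P[...,2]<.06)]; print(len(s),cv2.minAreaRect(s[:,:2].astype(np.float32)),np.percentile(s[:,2],[2,50,98]))
pk=P[(P[...,2]>.075)&(P[...,2]<.11)&(P[...,0]>.34)&(P[...,0]<.5)&(P[...,1]>.25)&(P[...,1]<.36)]; print('peg',len(pk),pk.mean(0))
cv2.imwrite('pics/j.png',cv2.resize(c['frame'][200:400,280:520,::-1],None,fx=2.5,fy=2.5))
E
```

```text
time_s: 52.95
tool_pos: [0.47, 0.0377, 0.0152]
tool_rot: [180.0, -0.1, 5.0]
force: [-0.3, 0.1, 0.5]
grip_width: 0.0683
grasp_force: 0.0
time_s: 53.58
tool_pos: [0.4721, 0.0382, 0.1627]
tool_rot: [-179.9, -0.5, 5.0]
force: [-0.3, -0.4, -0.8]
grip_width: 0.0867
grasp_force: 0.0
q [-40.5  -2.6  32.3 113.3   1.4  68.3 -93.8] tilt 0.6 grasp [0.4719 0.0382 0.1814]
630 ((0.6323562860488892, 0.05400275066494942), (0.04864916205406189, 0.06720492988824844), 3.954099655151367) [0.026407   0.03378882 0.03907361]
588 ((0.5489685535430908, 0.0443539097905159), (0.04903501644730568, 0.06697934120893478), 3.5996756553649902) [0.0264572  0.0338121  0.03937915]
546 ((0.4694480001926422, 0.03761686757206917), (0.0486341156065464, 0.06748457998037338), 3.7373201847076416) [0.02658776 0.03383308 0.03896332]
peg 123 [0.42759198 0.30718957 0.09285424]
```

View pics/j.png

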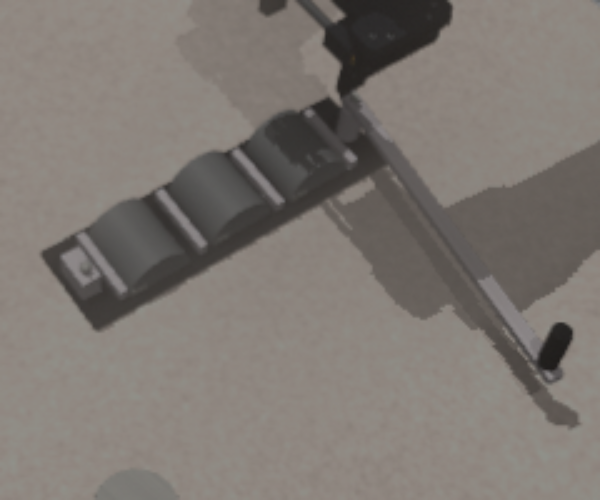

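All three lenses lie flat in the bays at about (135,240), (215,195) and (295,150), tops at 39 mm. The peg is at (555,345). Now I'll close the keeper.

Run:
```python
from h import *
h=np.array([.4085,.032])
A=lambda d,z:(np.r_[h+.274*np.array([np.cos(np.radians(d)),np.sin(np.radians(d))]),z],T(d))
rows([A(86.8,.17)],0); rows([A(86.8,.069)],0,A(86.8,.17))
rows([A(d,.069) for d in (78,69,60,51,42,33,24,15,10)],0,A(86.8,.069))
```

```text
-> [0.424 0.306 0.17 ] n=9 turn/row [0.0, -0.0, -0.05]
   [[-0.03, -0.38, -0.01], [0.03, -0.38, -0.01], [0.09, -0.37, -0.01], [0.14, -0.35, -0.01], [0.2, -0.32, -0.01], [0.25, -0.29, -0.01], [0.29, -0.24, -0.01], [0.32, -0.2, -0.01], [0.35, -0.14, -0.01]]
-> [0.424 0.306 0.069] n=2 turn/row [0.0, 0.0, 0.0]
   [[-0.0, -0.0, 0.63], [-0.0, -0.0, 0.63]]
-> [0.465 0.3   0.069] n=1 turn/row [0.0, -0.0, 0.049]
   [[-0.04, 0.52, 0.0]]
-> [0.507 0.288 0.069] n=1 turn/row [0.0, -0.0, 0.05]
   [[-0.04, 0.54, 0.0]]
-> [0.546 0.269 0.069] n=1 turn/row [0.0, -0.0, 0.05]
   [[-0.04, 0.54, 0.0]]
-> [0.581 0.245 0.069] n=1 turn/row [0.0, -0.0, 0.05]
   [[-0.04, 0.54, 0.0]]
-> [0.612 0.215 0.069] n=1 turn/row [-0.0, -0.0, 0.05]
   [[-0.04, 0.54, 0.0]]
-> [0.638 0.181 0.069] n=1 turn/row [0.0, -0.0, 0.05]
   [[-0.04, 0.54, 0.0]]
-> [0.659 0.143 0.069] n=1 turn/row [-0.0, -0.0, 0.05]
   [[-0.04, 0.54, 0.0]]
-> [0.673 0.103 0.069] n=1 turn/row [0.0, -0.0, 0.05]
   [[-0.04, 0.54, 0.0]]
-> [0.678 0.08  0.069] n=1 turn/row [-0.0, -0.0, 0.028]
   [[-0.01, 0.3, 0.0]]
```

```bash
python3 -m creep '{"translation":[[-0.03,-0.38,-0.03],[0.03,-0.38,-0.03],[0.09,-0.37,-0.03],[0.14,-0.35,-0.03],[0.2,-0.32,-0.01]],"turn":[[0,0,-0.05],[0,0,-0.05],[0,0,-0.05],[0,0,-0.05],[0,0,-0.05]],"grip":[0.6,0.5,0.45,0.45,0.45]}' 10
python3 -m creep '{"translation":[[0.25,-0.29,-0.01],[0.29,-0.24,-0.01],[0.32,-0.2,-0.01],[0.35,-0.14,-0.01],[0,0,0]],"turn":[[0,0,-0.05],[0,0,-0.05],[0,0,-0.05],[0,0,-0.05],[0,0,0]],"grip":[0.45,0.45,0.45,0.45,0.45]}'
python3 -m creep '{"translation":[[0,0,0],[0,0,0]],"turn":[[0,0,0],[0,0,0]],"grip":[0.45,0.45]}'
python3 - <<'E'
from h import *
st()
h=np.array([.4085,.032])
A=lambda d,z:(np.r_[h+.274*np.array([np.cos(np.radians(d)),np.sin(np.radians(d))]),z],T(d))
rows([A(86.8,.069)],0)
E
```

```text
time_s: 54.25
tool_pos: [0.4428, 0.1879, 0.1671]
tool_rot: [180.0, 0.1, 50.3]
force: [0.1, 1.0, -0.3]
grip_width: 0.045
grasp_force: 0.0
time_s: 54.88
tool_pos: [0.4228, 0.3088, 0.1698]
tool_rot: [-179.9, 0.1, 86.2]
force: [-0.9, -0.7, -0.5]
grip_width: 0.0391
grasp_force: 0.0
time_s: 55.12
tool_pos: [0.4249, 0.3055, 0.1712]
tool_rot: [180.0, 0.1, 85.8]
force: [0.0, -0.4, 0.1]
grip_width: 0.0394
grasp_force: 0.0
q [-55.8   4.7  18.1 105.6  -1.5  70.  -41.4] tilt 0.1 grasp [0.4249 0.3055 0.1899]
-> [0.424 0.306 0.069] n=2 turn/row [0.0, 0.0, -0.003]
   [[0.0, -0.01, 0.64], [0.0, -0.01, 0.64]]
```

```bash
python3 -m creep '{"translation":[[0,-0.01,0.5],[0,-0.01,0.5],[0,0,0.28],[0,0,0],[0,0,0]],"turn":[[0,0,0],[0,0,0],[0,0,0],[0,0,0],[0,0,0]],"grip":[0.45,0.45,0.45,0.45,0.3]}'
python3 -m creep '{"translation":[[-0.04,0.52,0],[-0.04,0.54,0],[-0.04,0.54,0],[-0.04,0.54,0],[-0.04,0.54,0]],"turn":[[0,0,0.05],[0,0,0.05],[0,0,0.05],[0,0,0.05],[0,0,0.05]],"grip":[0.3,0.3,0.3,0.3,0.3]}'
python3 -m creep '{"translation":[[-0.04,0.54,0],[-0.04,0.54,0],[-0.04,0.4,0],[0,0,0]],"turn":[[0,0,0.05],[0,0,0.05],[0,0,0.04],[0,0,0]],"grip":[0.3,0.3,0.3,0.3]}'
python3 - <<'E'
from h import *
st()
h=np.array([.4085,.032])
A=lambda d,z:(np.r_[h+.274*np.array([np.cos(np.radians(d)),np.sin(np.radians(d))]),z],T(d))
rows([A(d,.069) for d in (11,9,7,5,4,3)],0)
c=cam('scene'); P=cloud(c); cv2.imwrite('pics/k.png',cv2.resize(c['frame'][180:400,260:500,::-1],None,fx=2.5,fy=2.5))
E
```

```text
time_s: 55.75
tool_pos: [0.424, 0.307, 0.0705]
tool_rot: [179.9, -0.0, 85.9]
force: [0.1, -0.8, 0.6]
grip_width: 0.0345
grasp_force: 0.0
time_s: 56.38
tool_pos: [0.6132, 0.2145, 0.0715]
tool_rot: [180.0, -0.2, 40.8]
force: [-0.6, 0.8, 0.6]
grip_width: 0.0262
grasp_force: 0.3
time_s: 56.88
tool_pos: [0.6685, 0.1055, 0.0715]
tool_rot: [179.8, -0.2, 15.5]
force: [-0.2, 0.2, -0.4]
grip_width: 0.026
grasp_force: 0.0
q [-37.2  30.8  35.   89.9 -18.7  65.1 -72.7] tilt 0.2 grasp [0.6684 0.1056 0.0902]
-> [0.677 0.084 0.069] n=1 turn/row [0.001, -0.001, 0.025]
   [[0.04, 0.29, 0.03]]
-> [0.679 0.075 0.069] n=1 turn/row [-0.0, -0.0, 0.011]
   [[-0.0, 0.12, 0.0]]
-> [0.68  0.065 0.069] n=1 turn/row [0.0, -0.0, 0.011]
   [[-0.0, 0.12, 0.0]]
-> [0.681 0.056 0.069] n=1 turn/row [0.0, -0.0, 0.011]
   [[-0.0, 0.12, 0.0]]
-> [0.682 0.051 0.069] n=1 turn/row [0.0, -0.0, 0.006]
   [[-0.0, 0.06, 0.0]]
-> [0.682 0.046 0.069] n=1 turn/row [-0.0, -0.0, 0.006]
   [[-0.0, 0.06, 0.0]]
```

View pics/k.png

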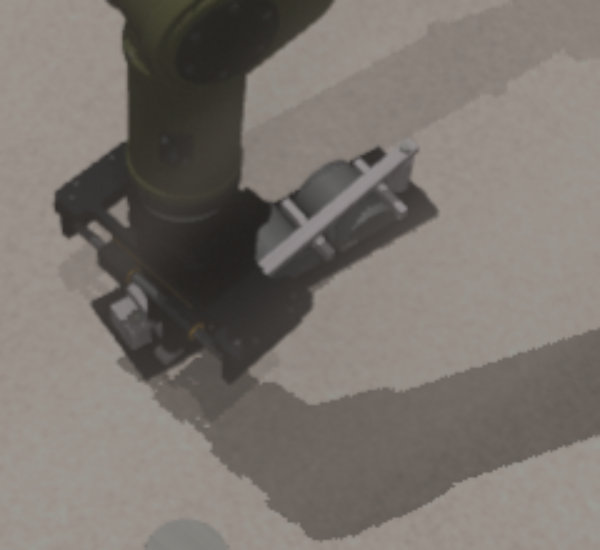

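The bar follows the gripper, about 10° from shut and over the lenses (bar runs from (410,150) to (270,270)). Now small closing steps while I watch the force.

```bash
python3 -m creep '{"translation":[[0.04,0.29,0],[0,0.12,0],[0,0.12,0],[0,0,0]],"turn":[[0,0,0.025],[0,0,0.011],[0,0,0.011],[0,0,0]],"grip":[0.3,0.3,0.3,0.3]}'
python3 -m creep '{"translation":[[0,0.1,0],[0,0,0]],"turn":[[0,0,0.008],[0,0,0]],"grip":[0.3,0.3]}'
python3 -m creep '{"translation":[[0,0.03,0],[0,0,0]],"turn":[[0,0,0],[0,0,0]],"grip":[0.3,0.3]}'
python3 -m creep '{"translation":[[0,0.03,0],[0,0,0]],"turn":[[0,0,0],[0,0,0]],"grip":[0.3,0.3]}'
```

```text
time_s: 57.42
tool_pos: [0.6795, 0.0682, 0.0697]
tool_rot: [179.9, -0.0, 7.2]
force: [0.2, -0.9, 0.3]
grip_width: 0.0264
grasp_force: 0.0
time_s: 57.68
tool_pos: [0.6804, 0.0622, 0.0696]
tool_rot: [180.0, -0.0, 5.9]
force: [-1.2, 1.2, 0.1]
grip_width: 0.026
grasp_force: 0.5
time_s: 57.92
tool_pos: [0.6808, 0.0596, 0.0697]
tool_rot: [180.0, -0.0, 5.9]
force: [-0.2, 1.7, -0.8]
grip_width: 0.0262
grasp_force: 1.1
time_s: 58.18
tool_pos: [0.6811, 0.055, 0.0697]
tool_rot: [179.9, -0.0, 5.8]
force: [-0.4, -0.8, -0.4]
grip_width: 0.0261
grasp_force: 0.0
```

```bash
for i in 1; do python3 -m creep '{"translation":[[0,0.03,0],[0,0,0]],"turn":[[0,0,0],[0,0,0]],"grip":[0.3,0.3]}'; done
python3 -m creep '{"translation":[[0,0.03,0],[0,0,0]],"turn":[[0,0,0],[0,0,0]],"grip":[0.3,0.3]}'
python3 -m creep '{"translation":[[0,0.02,0],[0,0,0]],"turn":[[0,0,0],[0,0,0]],"grip":[0.3,0.3]}'
```

```text
time_s: 58.42
tool_pos: [0.6813, 0.0536, 0.0697]
tool_rot: [179.9, -0.0, 5.8]
force: [0.1, -0.4, 0.6]
grip_width: 0.0262
grasp_force: 0.0
time_s: 58.68
tool_pos: [0.6815, 0.052, 0.0697]
tool_rot: [180.0, -0.0, 5.9]
force: [-0.6, -0.4, -0.2]
grip_width: 0.0259
grasp_force: 0.0
time_s: 58.92
tool_pos: [0.6816, 0.0518, 0.0696]
tool_rot: [-180.0, -0.0, 5.9]
force: [-0.7, 2.4, 1.0]
grip_width: 0.0264
grasp_force: 1.5
```

```bash
python3 -m creep '{"translation":[[0,0.03,0],[0,0,0]],"turn":[[0,0,0],[0,0,0]],"grip":[0.3,0.3]}'
python3 -m creep '{"translation":[[0,0.03,0],[0,0,0]],"turn":[[0,0,0],[0,0,0]],"grip":[0.3,0.3]}'
python3 -m creep '{"translation":[[0,0.03,0],[0,0,0]],"turn":[[0,0,0],[0,0,0]],"grip":[0.3,0.3]}'
```

```text
time_s: 59.18
tool_pos: [0.6816, 0.0516, 0.0696]
tool_rot: [-179.8, -0.0, 6.0]
force: [-1.3, 5.4, -0.0]
grip_width: 0.0258
grasp_force: 3.2
time_s: 59.42
tool_pos: [0.6817, 0.0515, 0.0695]
tool_rot: [-179.6, 0.0, 6.1]
force: [-1.6, 8.9, 0.7]
grip_width: 0.0266
grasp_force: 4.7
time_s: 59.68
tool_pos: [0.6817, 0.0514, 0.0695]
tool_rot: [-179.5, 0.0, 6.2]
force: [-2.2, 12.1, 1.0]
grip_width: 0.0266
grasp_force: 6.2
```

Hard stop: force climbs to 12 N with no motion, past the 4 N click. Relax, open and lift away.

```bash
python3 -m creep '{"translation":[[0,-0.11,0],[0,0,0],[0,0,0],[0,0,0]],"turn":[[0,0,0],[0,0,0],[0,0,0],[0,0,0]],"grip":[0.3,0.45,0.45,0.45]}'
python3 -m creep '{"translation":[[0,0,-0.4],[0,0,-0.6],[0,0,-0.6],[-0.5,0.4,0],[-0.6,0.4,0]],"turn":[[0,0,0],[0,0,0],[0,0,0],[0,0,0],[0,0,0]],"grip":[0.45,0.45,0.45,0.45,0.45]}'
python3 -m creep '{"translation":[[-0.3,0.6,0],[0,0.6,0],[0,0.6,0],[0,0,0],[0,0,0]],"turn":[[0,0,0],[0,0,0],[0,0,0],[0,0,0],[0,0,0]],"grip":[0.45,0.45,0.45,0.45,0.45]}'
python3 - <<'E'
from h import *
c=cam('top'); P=cloud(c)
b=P[(P[...,2]>.049)&(P[...,2]<.064)&(P[...,1]>-.0)&(P[...,1]<.1)&(P[...,0]>.4)&(P[...,0]<.66)]
l=cv2.fitLine(b[:,:2].astype(np.float32),2,0,.01,.01).ravel(); print('bar deg',np.degrees(np.arctan2(l[1],l[0])),l)
c2=cam('scene'); P=cloud(c2); pk=P[(P[...,2]>.075)&(P[...,2]<.11)&(P[...,0]>.63)&(P[...,0]<.73)&(P[...,1]>.0)&(P[...,1]<.12)]; print('peg',len(pk),pk.mean(0))
cv2.imwrite('pics/l.png',cv2.resize(c2['frame'][120:420,200:480,::-1],None,fx=2,fy=2))
E
```

```text
time_s: 60.18
tool_pos: [0.6816, 0.0507, 0.0697]
tool_rot: [179.9, -0.0, 5.8]
force: [0.2, 1.2, 0.1]
grip_width: 0.0384
grasp_force: 0.0
time_s: 60.8
tool_pos: [0.6004, -0.0223, 0.1984]
tool_rot: [179.9, -0.1, 5.9]
force: [-0.5, -0.5, 0.9]
grip_width: 0.039
grasp_force: 0.0
time_s: 61.42
tool_pos: [0.5912, -0.1662, 0.1976]
tool_rot: [-180.0, -0.0, 5.8]
force: [0.4, 1.0, -0.6]
grip_width: 0.0391
grasp_force: 0.0
bar deg 4.8450513 [0.99642676 0.08446135 0.52656937 0.04209902]
peg 104 [0.68587251 0.05955471 0.09228826]
```

View pics/l.png

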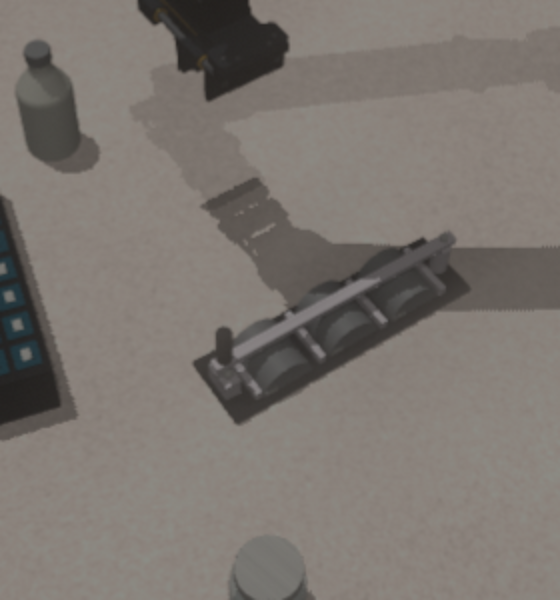

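The bar lies at 4.85° against the tray's 5.0°, so it is shut. The three lenses sit under it, at (280,350), (345,310) and (405,275), and the bottle and jar are still standing.

```bash
python3 -c "
from cell import env
print(env.sign_off())"
```

```text
the job is handed in; nothing more can be done
None
```

The job is handed in at about 61 s of robot time: the camera shows all three lens bars flat in their own bays, the keeper at its shut stop, and the bottle and jar undisturbed; the hand-in gave no verdict back.

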